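# Pin the cam lever into its yoke and lock the baseboard section

### The arm

A 7-joint arm with a two-finger parallel gripper is mounted at the origin on the work surface. World frame = base frame: x ahead of the robot, y to its left, z up, the work surface at z = 0. Lengths are in m, angles in rad, forces in N, time in s.
With the tool pointing down it reaches from about 0.4 to 0.9 m from the base axis. Payload 5.5 kg.
Tool frame: the origin (TCP) lies at the very end of the fingers, on their centre line; the grasp point (between the pads) lies 19 mm behind it; z points along the fingers, x is the direction in which the jaws open and shut, and the axes are right-handed (so a half turn about z gives the same grasp; the last joint's range is limited). The gripper opens to 92 mm and grips with 3 to 60 N. Pads are 19 mm wide; open, the fingers measure 130 mm over their backs; the gripper's body (75 mm by 190 mm) begins 47 mm behind the grasp point.
Start: joints at [1.534, 0.501, -0.427, 1.55, 0.221, 1.138, -0.21], TCP at [0.192, -0.621, 0.191] pointing down, gripper open.
Joint ranges: [-2.88, 2.88], [-0.31, 2.03], [-1.54, 1.56], [0.2, 2.42], [-1.41, 4.55], [0.19, 2.02], [-2.57, 2.57]. Speed limits (rad/s): [2.57, 2.57, 3.14, 3.14, 3.14, 3.14, 3.14].

### API

Orientations are given as a rotation vector (axis times angle).
In Python, from station import * gives the robot as it stands. The module is installed in compiled form; this text tells all that it offers.
- The arm moves only by the tool play_rows, never from a script. Its argument "motion" is a list of rows, each a list of 4 numbers: the shift along the world's x, y, z in mm, then the turn about the world's z in rad. In form: [[x, y, z, twist], ...]. A call has 1 to 20 rows; each row is the pose to reach, as a shift and turn from the pose commanded when the call began; what a row does not reach only later rows make up. A row lasts 1/12 s, in which the tool goes at most 41.7 mm and 7.16 degrees, less where a joint would pass 70% of its speed; a pose out of reach is approached as far as the arm can. A call with a gripper value outside its range is refused whole. "jaw" is the closure, from -1 (fully open) to 1 (shut), set as the call begins (left out, the last holds). The fingers move at their own pace and stop on an object; "grip_force" is the grip in N (left out, the last holds). Time passes only in rows, so rows that repeat a pose let the fingers close. It gives the time, the measured TCP pose, the force and the opening at its end, in the units of the state.
- get_state(): the state, without advancing time (a new reading comes with each control period).
- snapshot(name): name is "scene" or "top" or "wrist"; returns a dict with "pixels" (480x640x3 uint8, red, green, blue), "z_map" (480x640 float32, m along the optical axis (not along the pixel's ray), 0 where there is no reading), "fx", "fy", "cx", "cy" (pixels), "R" (3x3) and "t" (3): a world point X has camera coordinates R X + t. Camera axes: x right, y down, z forward; pixel columns grow to the right and rows downward; lengths in m; the calibration is good to about 2 mm. A picture is of the moment at which its call begins.
- finish_job(): hands the job in, once; it reports no verdict.
Trained networks look in a picture, given as the dict that the camera call returned (one of the last four; its "shot" number tells which), for a name from the list of things; names that differ only in an ending like _2 or _b are one class to them, and where a whole thing is asked for, a point or a joint stands for the part that bears it (a point fixed in the world has none). Each returns a list of dicts, best first, with "p" (0 to 1); they miss things now and then, are a little off and sometimes report something else, mostly with a low value. They report only what shows in the picture. A call takes as long as a camera call.
- boxes_of(picture, name): "position" ([column, row] in pixels, amid what is visible of it).
- cut_out(picture, name): "region" (480x640 bool, what is visible of it) and "position" ([column, row] in pixels, amid what is visible of it).
The state is a dict: "clock": time; "qpos": joint angles; "joint_velocities": joint speeds; "effort": joint torques, N m; "eef_pos": TCP position; "orientation": TCP orientation; "ft_force": force on the tool from outside, world axes, zero at the start; "wrist_torque": the same for the moment, N m; "width": finger opening in m.
Only numpy, scipy, OpenCV 4.12 (cv2) and the standard library are available. Lean on these libraries where they do the work, as an engineer would, in place of code of your own. Each camera call takes 0.05 s, during which the arm holds its last target.

### The job

The cam lever of the clamp that holds the baseboard section lies loose between the ears of its yoke. Line its eye up with the holes and pass the long pivot pin from the rack down through the upper ear, the eye and the lower ear until its head sits flat on the yoke; feel it through, do not force it. Then swing the lever's handle round towards the board until the cam bites the board's edge finger-tight and holds it against the stop, without denting the edge, and leave the short pin and everything else on the table where it is.

Things in the scene. Friction and masses are not known exactly. Their poses are not given: they have to be found in the camera images.
- yoke: fixed clamp yoke of dark steel on a light wooden packing block (70 x 56 x 24 mm high). Origin: on the pivot axis at table height; z up; y points square at the board's near edge, so the loose handle starts out pointing roughly along -y. The web joining the two ears stands on the -x side, 32 to 40 mm from the axis. All its holes are upright, 11.5 mm across, on the pivot axis
- ear_hole (a point): centre of the mouth of the upper ear's hole, on the ear's top face 60 mm above the table. The ear is 28 mm wide (along yoke y) and 8 mm thick (52 to 60 mm above the table)
- lever_eye (a point): centre of the loose cam lever's eye (11.5 mm across), half-way through the lever's steel disc (60 mm across, 18 mm thick, its centre 8 mm from the eye, 75 degrees anticlockwise of the handle from above). x: from the eye along the handle; z up. The disc lies flat on the lower ear, 2 mm below the upper ear; the eye starts 4 to 10 mm out of line with the holes, drawn out towards the handle
- lever_grip (a point): middle of the lever's round wooden grip (20 mm thick, 60 mm long), on its centre line 105 mm from the eye, 41 mm above the table, 31 mm free below the grip; axes as lever_eye. Between disc and grip is a flat steel arm 14 mm wide. The lever (0.36 kg) slides and turns freely when the grip is moved
- pin_head (a point): centre of the head of the long steel pivot pin: head 22 mm across, 26 mm tall; shank 10 mm across, 48 mm long, 1 mm chamfer at the tip; z: up along the pin. About 90 g. It starts upright in one of the rack's two holes, head resting on the rack (this point 67 mm above the table). Fully home in the yoke this point is 73 mm above the table
- pin_tip (a point): tip of the long pin's shank, on its axis, 61 mm below the centre of its head
- rack: fixed light wooden block 50 (x) x 130 (y) x 54 mm high, origin under its centre, with two upright holes 11.5 mm across, 52 mm deep, on its long centre line 36 mm either side of the middle: one holds the long pin, the other the short pin, either way round
- short_head (a point): centre of the head of the short pin (not wanted): head 16 mm across and 12 mm tall, shank 10 mm across and 26 mm long; stands in the rack's other hole
- board: loose model-railway baseboard section, plywood box 290 (x) x 170 (y) x 48 mm high with a length of track on top, about 0.4 kg, origin under its centre. Its near (-y) edge faces the cam, about 28 mm from the pivot axis at the start; its far edge starts somewhere between 0 and 6 mm short of the stop's rubber face
- stop: fixed bench stop: an L of wooden battens 40 mm high; bolted to the long one through slots is a bar faced with firm rubber (gives about 1 mm under 40 N) that the board's far edge is pressed on. Origin: at the foot of the middle of that face at mid slot; y points away from the board. The bar was set by hand: its face really stands up to 3 mm to either side, and this is not measured
- shed: bystander: cream plastic engine shed 170 x 86 x 97 mm
- portal: bystander: copper-brown resin tunnel portal, standing, 26 x 136 x 92 mm
- bus_a: bystander: green diecast double-deck bus 108 x 32 x 56 mm
- bus_b: bystander: the other green diecast bus, the same
- cutter: bystander: steel rail cutter lying flat, 160 x 52 x 12 mm
- scriber: bystander: boxwood-handled scriber lying flat, 130 mm long, 11 mm thick
- lower_hole (a point): centre of the mouth of the lower ear's hole, on the face the lever lies on, 32 mm above the table, straight below the upper hole. Lower ear: foot plate 24 to 32 mm above the table; the hole goes on into the block down to 4 mm above the table. 20 mm between the ears
- board_edge (a point): point on the board's near edge opposite the cam. With the pin in, the handle turns anticlockwise (from above) almost freely, the cam slides the board onto the stop's rubber, then stiffens, 20 to 100 degrees round, where exactly must be felt. Finger-tight: 10 N or more on this edge; it dents above 36 N. Pushing 4.5 N square to the grip's middle bites with some 20 to 26 N; about half of it goes when let go

How it is judged:
On the way, in this order (a step that is already met when the one before it is completed fails the run):
1. the long pin is fully home through the upper ear, the lever's eye and the lower ear (height (world z) of pin_head below 0.0755 m and horizontal distance between each of pin_head, pin_tip and ear_hole below 0.003 m and horizontal distance between lever_eye and ear_hole below 0.005 m), for 0.2 s.
2. the cam bites the board's edge with the board against the stop (contact force between lever and board above 10 N and contact force between board and stop above 5 N), for 0.2 s.
At the end, for the whole second after the job is handed in: the long pin is fully home (head within 2.5 mm of sitting on the upper ear, head and tip within 3 mm of the hole's axis, the eye within 5 mm of it), and the released lever still bites the board's edge with 2 to 36 N and holds the board against the stop with more than 2 N (all of step 1 and contact force between lever and board between 2 and 36 N and contact force between board and stop above 2 N); the robot touches nothing.
It fails at once if the cam presses the board's edge with more than 36 N (dented) (contact force between lever and board above 36 N).
It fails at once if the pin is forced against the yoke or the lever with more than 70 N (contact force between pin and yoke above 70 N or contact force between pin and lever above 70 N).
It fails at once if the board is knocked more than 30 mm out of place (distance of board from where it was at the start of the episode above 0.03 m).
It fails at once if the short pin or a bystander is moved more than 20 mm (distance of any of short_head, shed, portal, bus_a, bus_b, cutter, scriber from where it was at the start of the episode above 0.02 m).
It also fails if it takes over 72 s, if anything falls off the work surface, if the arm or the gripper's body presses on something with over 40 N, if the wrist force passes 120 N, or if a joint passes its speed limit or range.

## Working session

There is one attempt and no reset: what is moved stays moved. The work goes in short steps, Python scripts to look and compute and a tool call to move; the robot and the scene stay as the last step left them, time stands still between calls to the robot, and variables do not carry over. Pictures are saved under pics/ and viewed, and the job is handed in when it is done.

Besides the shell and the picture viewer there is one more tool, called after "Request:" in YAML: its name, and indented under it one key for each argument. play_rows: Moves the arm, as the interface text tells. Its arguments: {"type":"object","properties":{"motion":{"type":"array","items":{"type":"array","items":{"type":"number"}}},"jaw":{"type":"number"},"grip_force":{"type":"number"}},"required":["motion"]}

```bash
mkdir -p pics; cat > h.py <<'E'
from station import *
import numpy as np, cv2
def w(p,c,r,z=None,zw=None):
    d=np.array([(c-p['cx'])/p['fx'],(r-p['cy'])/p['fy'],1.0]); R=np.array(p['R']);t=np.array(p['t'])
    if zw is not None:
        o=-R.T@t; v=R.T@d; return o+v*(zw-o[2])/v[2]
    return R.T@(d*z-t)
def cloud(p):
    z=p['z_map']; v,u=np.mgrid[0:480,0:640]
    X=np.stack([(u-p['cx'])/p['fx']*z,(v-p['cy'])/p['fy']*z,z],-1)
    return (X-np.array(p['t']))@np.array(p['R'])
def save(p,n): cv2.imwrite('pics/'+n,cv2.cvtColor(p['pixels'],cv2.COLOR_RGB2BGR))
E
python3 - <<'E'
from h import *
s=get_state(); print({k:np.round(v,3) for k,v in s.items()})
for n in ['top','scene','wrist']:
    p=snapshot(n); save(p,n+'1.png'); print(n,p['fx'],np.round(p['R'],3).tolist(),np.round(p['t'],3))
    if n!='wrist':
      for k in ['yoke','ear_hole','lever_eye','lever_grip','pin_head','short_head','rack','board','stop','board_edge']:
        b=boxes_of(p,k)[:2]
        for q in b:
            c,r=q['position'];z=p['z_map'][int(r),int(c)]
            print(n,k,round(q['p'],2),np.round(q['position'],1),np.round(w(p,c,r,z),4))
E
```

```text
{'clock': np.float64(0.0), 'qpos': array([ 1.534,  0.502, -0.427,  1.551,  0.221,  1.138, -0.21 ]), 'joint_velocities': array([-0.001,  0.001,  0.   , -0.003, -0.   ,  0.001, -0.002]), 'effort': array([ 1.0000e-03, -5.6660e+01, -5.8160e+00, -2.7911e+01, -6.9000e-02,
        3.1000e-02,  0.0000e+00]), 'eef_pos': array([ 0.192, -0.62 ,  0.19 ]), 'orientation': array([-2.527e+00,  1.864e+00,  2.000e-03]), 'ft_force': array([-0.108,  0.49 ,  0.345]), 'wrist_torque': array([ 0.004,  0.065, -0.014]), 'width': np.float64(0.092)}
top 491.7084226617548 [[0.008, -1.0, -0.003], [-0.986, -0.007, -0.166], [0.166, 0.004, -0.986]] [-0.043  0.567  1.049]
top yoke 0.81 [346.7 275.7] [ 0.4979 -0.1016  0.0603]
top yoke 0.72 [351.6 148.9] [ 0.7899 -0.1136  0.0549]
top ear_hole 0.77 [348.6 276.3] [ 0.4966 -0.1058  0.0602]
top ear_hole 0.46 [293.5 251.8] [0.5509 0.0156 0.053 ]
top lever_eye 0.61 [361.2 269.1] [ 0.3851 -0.0439  1.1285]
top lever_grip 0.75 [362.2 272. ] [ 0.5078 -0.1366  0.0466]
top lever_grip 0.51 [343.5 273.3] [ 0.5031 -0.0947  0.0606]
top pin_head 0.43 [448.3 272.9] [ 0.5037 -0.3183  0.0
[... 570 characters left out ...]
scene ear_hole 0.97 [315.6 211. ] [ 0.5223 -0.0962  0.0515]
scene ear_hole 0.49 [344.5 244.8] [0.5789 0.0106 0.0499]
scene lever_eye 0.84 [300.5 209.8] [ 0.5362 -0.1299  0.0516]
scene lever_eye 0.33 [315.1 211.7] [ 0.524  -0.0966  0.0505]
scene lever_grip 0.68 [300.5 211.7] [ 0.5397 -0.128   0.0492]
scene lever_grip 0.2 [345.5 245.8] [0.5808 0.0141 0.0506]
scene rack 0.92 [232.  179.3] [ 0.5303 -0.3355  0.0527]
scene board 0.88 [349.4 247.4] [0.5821 0.0245 0.0526]
scene stop 0.6 [392.9 261.7] [0.561  0.1226 0.0372]
scene board_edge 0.72 [344.7 247.9] [0.5885 0.016  0.0529]
wrist 372.55736528384983 [[0.296, -0.955, 0.0], [-0.92, -0.285, 0.268], [-0.256, -0.079, -0.963]] [-0.65  -0.034  0.39 ]
```

View pics/top1.png

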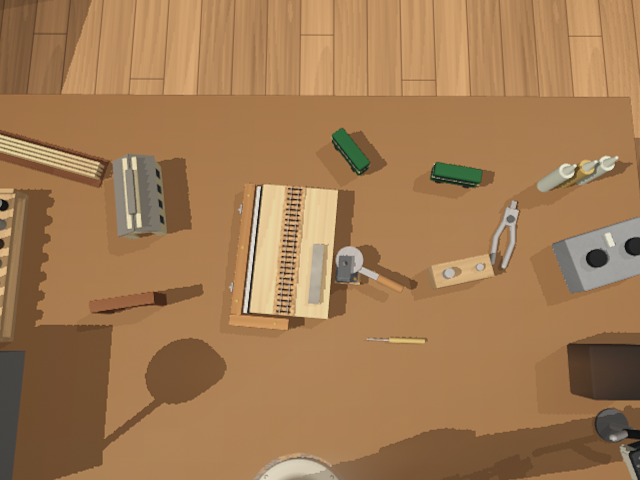

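View pics/scene1.png

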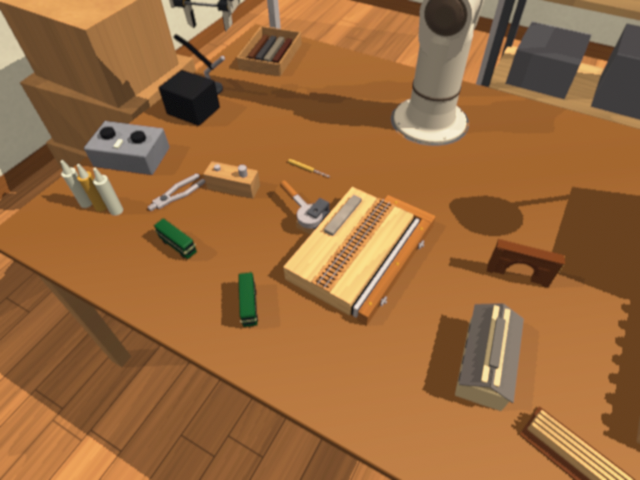

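```bash
python3 - <<'E'
import cv2
a=cv2.imread('pics/top1.png')
cv2.imwrite('pics/c1.png',cv2.resize(a[220:330,310:500],None,fx=4.2,fy=4.2,interpolation=cv2.INTER_CUBIC))
a=cv2.imread('pics/scene1.png')
cv2.imwrite('pics/c2.png',cv2.resize(a[140:260,200:360],None,fx=5,fy=5,interpolation=cv2.INTER_CUBIC))
E
```

```text
(no output)
```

View pics/c1.png

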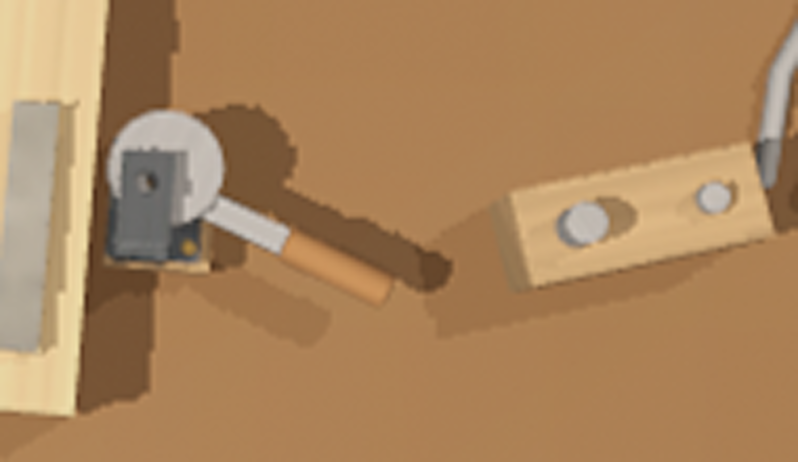

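View pics/c2.png

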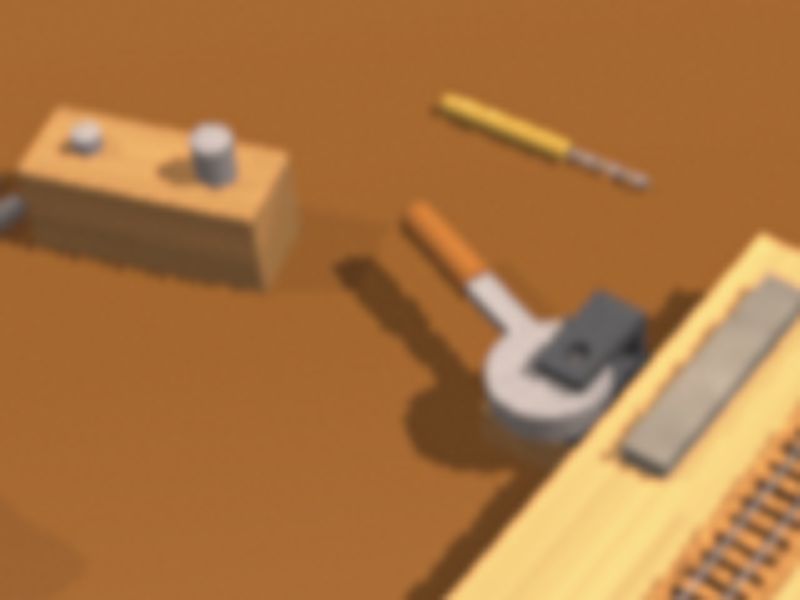

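```bash
python3 - <<'E'
from h import *
p=snapshot('top')
print('hole',w(p,345.2,263.1,zw=.06),'pin',w(p,449.6,271.5,zw=.08),'short',w(p,479.9,267,zw=.066))
print('grip ends',w(p,310+285/4.2,220+242/4.2,zw=.048),w(p,310+385/4.2,220+292/4.2,zw=.048))
print('disc c',w(p,310+166/4.2,220+165/4.2,zw=.052))
for k in ['shed','portal','bus_a','cutter','scriber','board','stop','lever_grip']:
    b=cut_out(p,k)[:2]
    C=cloud(p)
    for q in b:
        pts=C[q['region']]; print(k,round(q['p'],2),np.round(q['position'],0),pts.min(0).round(3),pts.max(0).round(3))
C=cloud(p)
# pin top blob
def blob(x0,x1,y0,y1,z0,z1):
    m=(C[...,0]>x0)&(C[...,0]<x1)&(C[...,1]>y0)&(C[...,1]<y1)&(C[...,2]>z0)&(C[...,2]<z1); return C[m]
for nm,a in dict(pin=(.45,.56,-.36,-.27,.072,.09),short=(.45,.56,-.42,-.36,.06,.075),ear=(.4,.6,-.15,-.07,.056,.064),grip=(.4,.6,-.25,-.15,.035,.06),disc=(.45,.6,-.16,-.07,.046,.054)).items():
    q=blob(*a); print(nm,len(q),q.mean(0).round(4),q.min(0).round(4),q.max(0).round(4))
q=blob(.4,.6,-.3,-.165,.035,.06); d=np.linalg.svd(q[:,:2]-q[:,:2].mean(0))[2][0]; print('dir',d)
E
```

```text
hole [ 0.52561201 -0.09841003  0.06      ] pin [ 0.50657603 -0.32085984  0.08      ] short [ 0.51853784 -0.39068669  0.066     ]
grip ends [ 0.49550678 -0.17091787  0.048     ] [ 0.46971836 -0.2228136   0.048     ]
disc c [ 0.53523005 -0.10837588  0.052     ]
shed 0.93 [138. 194.] [ 0.385 -0.044 -0.004] [0.768 0.429 1.128]
portal 0.78 [125. 302.] [ 0.385 -0.044 -0.004] [0.458 0.464 1.128]
bus_a 0.86 [351. 152.] [ 0.385 -0.159 -0.003] [ 0.838 -0.044  1.128]
bus_a 0.68 [458. 175.] [ 0.385 -0.41  -0.005] [ 0.759 -0.044  1.128]
cutter 0.62 [507. 232.] [ 0.385 -0.508 -0.004] [ 0.682 -0.044  1.128]
cutter 0.6 [136. 196.] [ 0.385 -0.044 -0.006] [0.795 0.45  1.128]
scriber 0.6 [405. 339.] [ 0.354 -0.277  0.001] [ 0.365 -0.161  0.015]
board 0.73 [292. 251.] [ 0.385 -0.081 -0.004] [0.718 0.109 1.128]
board 0.57 [449. 274.] [ 0.493 -0.331  0.056] [ 0.514 -0.31   0.083]
stop 0.8 [245. 266.] [ 0.384 -0.044 -0.006] [0.714 0.163 1.128]
lever_grip 0.56 [362. 269.] [ 0.385 -0.226 -0.005] [ 0.574 -0.044  1.128]
pin 85 [ 0.5035 -0.3202  0.0792] [ 0.4932 -0.3306  0.0724] [ 0.5144 -0.3102  0.0833]
short 44 [ 0.5186 -0.3901  0.0652] [ 0.5118 -0.398   0.0606] [ 0.5255 -0.383   0.0732]
ear 293 [ 0.5129 -0.0964  0.0595] [ 0.4861 -0.1113  0.0561] [ 0.5417 -0.0806  0.0632]
grip 307 [ 0.4869 -0.1894  0.0475] [ 0.4644 -0.2258  0.0352] [ 0.5123 -0.1515  0.055 ]
disc 416 [ 0.5366 -0.1137  0.0494] [ 0.4852 -0.1582  0.046 ] [ 0.5998 -0.0718  0.054 ]
dir [-0.13213272  0.99123203]
```

```bash
python3 - <<'E'
from h import *
p=snapshot('top');C=cloud(p);v=p['z_map']>0
for (a,b,c,d) in [(565,640,340,400),(560,640,220,290),(590,640,400,480)]:
    q=C[c:d,a:b][v[c:d,a:b]]; print(q.min(0).round(3),q.max(0).round(3),np.percentile(q[:,2],[50,90,98]))
E
```

```text
[ 0.234 -0.763 -0.007] [ 0.364 -0.586  0.105] [0.09746192 0.10129972 0.10295688]
[ 0.472 -0.777 -0.007] [ 0.641 -0.578  0.093] [0.06846968 0.07628722 0.08864252]
[ 0.069 -0.75  -0.007] [ 0.247 -0.521  0.338] [0.00174067 0.29902075 0.33372842]
```

Request:
play_rows:
  motion:
    - [20, 30, 20, 0.1]
    - [42, 62, 40, 0.2]
    - [64, 95, 60, 0.3]
    - [87, 130, 60, 0.4]
    - [109, 165, 60, 0.5]
    - [132, 200, 60, 0.6]
    - [154, 235, 60, 0.7]
    - [177, 270, 60, 0.81]
    - [200, 305, 60, 0.81]
    - [222, 340, 60, 0.81]
    - [245, 370, 60, 0.81]
    - [265, 400, 60, 0.81]
    - [285, 425, 60, 0.81]
    - [300, 450, 60, 0.81]
    - [300, 450, 60, 0.81]
    - [300, 450, 60, 0.81]

```text
clock: 2.98
eef_pos: [0.4929, -0.1688, 0.251]
orientation: [-3.06, 0.71, -0.001]
ft_force: [0.1, -0.5, -0.2]
width: 0.0918
```

```bash
cat > m.py <<'E'
from h import *
import sys
def look(n):
    s=get_state(); p=snapshot('wrist'); save(p,n); np.savez('w.npz',**{k:np.array(v) for k,v in p.items()})
    print(s['clock'],s['eef_pos'].round(4),np.round(s['orientation'],3),s['ft_force'].round(2),s['width'])
    return p
E
python3 - <<'E'
from m import *
look('w2.png')
E
```

```text
2.9833 [ 0.4929 -0.1688  0.251 ] [-3.06e+00  7.10e-01 -1.00e-03] [ 0.09 -0.54 -0.18] 0.0918475379803499
```

View pics/w2.png

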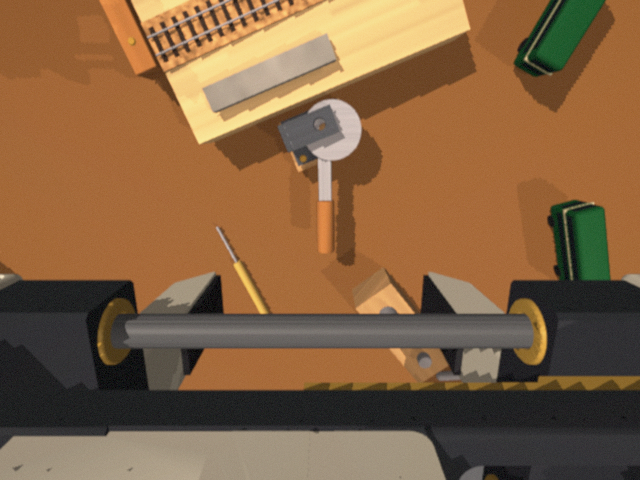

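```bash
python3 - <<'E'
import cv2
a=cv2.imread('pics/w2.png')
cv2.imwrite('pics/c3.png',cv2.resize(a[80:260,260:390],None,fx=4.5,fy=4.5,interpolation=cv2.INTER_CUBIC)[:600])
cv2.imwrite('pics/c4.png',cv2.resize(a[90:170,270:370],None,fx=7,fy=7,interpolation=cv2.INTER_CUBIC))
E
```

```text
(no output)
```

View pics/c4.png

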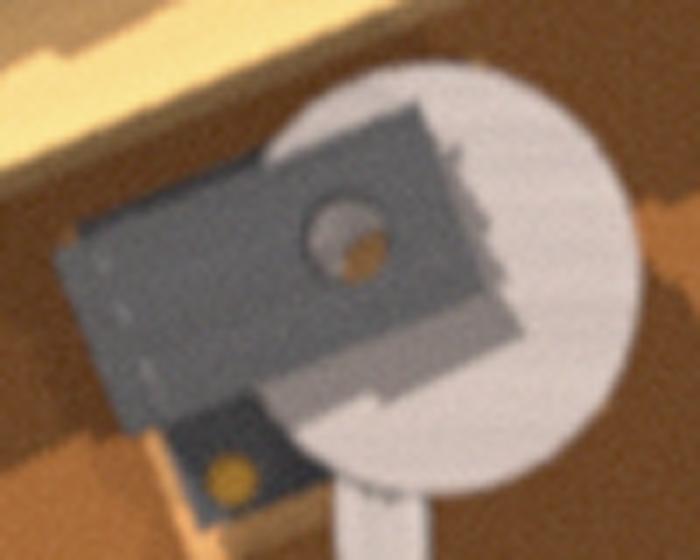

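```bash
cat > lev.py <<'E'
from h import *
def lever(p,c0=None):
    img=p['pixels'].astype(int); C=cloud(p)
    hsv=cv2.cvtColor(p['pixels'],cv2.COLOR_RGB2HSV)
    return img,C,hsv
E
python3 - <<'E'
from h import *
d=np.load('w.npz'); p={k:d[k] for k in d.files}
h=w(p,319.6,124.4,zw=.06); c=w(p,330.9,129.4,zw=.05)
e=w(p,330.9+30.9,129.4,zw=.05); print('hole',h,'disc',c,'r',np.linalg.norm(e-c))
hsv=cv2.cvtColor(p['pixels'],cv2.COLOR_RGB2HSV).astype(int)
print(hsv[225,325],hsv[225,350],hsv[180,325],hsv[180,350])
m=np.zeros((480,640),bool)
sub=hsv[195:262,305:345]; m[195:262,305:345]=(sub[...,2]>175)&(sub[...,1]>120)
v,u=np.nonzero(m); print(len(u),u.min(),u.max(),v.min(),v.max())
P=np.array([w(p,a,b,zw=.045) for a,b in zip(u,v)])[:,:2]
for r in range(160,255,8):
    row=p['pixels'][r,300:350].astype(int); print(r,[int(x) for x in row[10:42:1,0]])
E
```

```text
hole [ 0.52575802 -0.0972901   0.06      ] disc [ 0.53399213 -0.10658589  0.05      ] r 0.031563996213593355
[ 13 174 216] [ 13 175 108] [ 11  31 208] [ 13 174 107]
664 317 330 201 253
160 [66, 81, 89, 104, 121, 133, 136, 150, 194, 208, 204, 182, 158, 164, 160, 157, 162, 174, 191, 189, 171, 161, 159, 159, 158, 152, 144, 135, 124, 120, 115, 110]
168 [106, 109, 108, 106, 111, 106, 109, 126, 181, 206, 212, 211, 207, 206, 206, 211, 208, 209, 214, 213, 181, 126, 112, 107, 109, 106, 107, 110, 109, 109, 109, 108]
176 [110, 108, 111, 113, 110, 110, 111, 121, 165, 199, 211, 211, 206, 205, 210, 208, 212, 212, 213, 214, 186, 128, 106, 110, 108, 109, 111, 110, 109, 109, 112, 106]
184 [164, 160, 153, 155, 161, 166, 168, 168, 176, 200, 209, 207, 208, 203, 208, 210, 210, 211, 212, 212, 189, 151, 158, 167, 170, 165, 168, 160, 141, 115, 108, 106]
192 [156, 165, 164, 168, 169, 165, 167, 164, 165, 196, 210, 211, 208, 208, 207, 206, 209, 207, 213, 214, 195, 158, 161, 165, 166, 170, 167, 145, 119, 106, 109, 109]
200 [162, 168, 169, 165, 168, 166, 162, 162, 158, 180, 188, 187, 182, 175, 182, 187, 183, 181
[... 361 characters left out ...]
 127, 147, 125, 110, 107, 110, 110, 108]
224 [160, 165, 169, 163, 169, 162, 159, 181, 198, 208, 217, 221, 221, 220, 222, 220, 214, 207, 194, 189, 171, 152, 129, 115, 127, 156, 145, 119, 114, 104, 111, 113]
232 [167, 169, 166, 168, 171, 164, 161, 175, 195, 205, 217, 221, 223, 221, 218, 217, 213, 206, 195, 186, 170, 150, 132, 112, 128, 152, 155, 128, 111, 108, 109, 110]
240 [165, 170, 165, 168, 170, 166, 158, 170, 191, 203, 217, 222, 221, 224, 221, 218, 211, 201, 190, 183, 168, 150, 126, 107, 126, 135, 119, 108, 108, 109, 108, 110]
248 [164, 170, 171, 169, 166, 168, 168, 172, 191, 202, 216, 223, 221, 220, 218, 214, 210, 200, 188, 181, 165, 150, 124, 114, 123, 147, 125, 112, 107, 111, 111, 111]
```

View pics/c3.png

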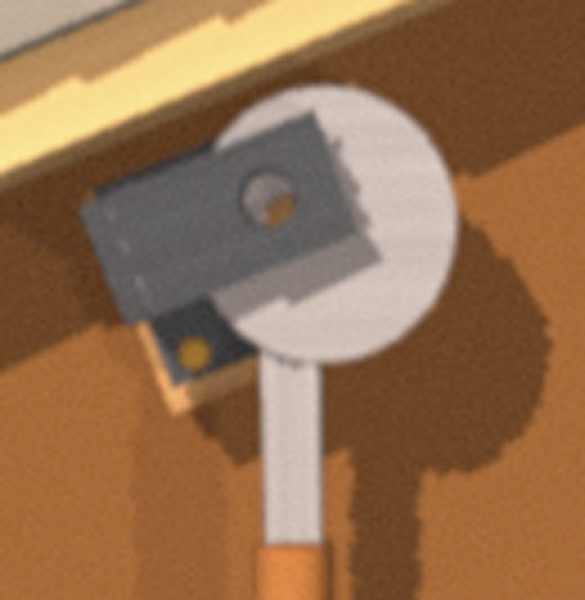

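```bash
cat > fit.py <<'E'
from h import *
from scipy.optimize import least_squares
def run(p,c0,rpx,hole0,angs):
    g=cv2.GaussianBlur(p['pixels'],(0,0),0.8).astype(float)
    sat=g.min(2) # blue low for brown
    pts=[]
    for a in np.radians(angs):
        rr=np.arange(rpx*0.75,rpx*1.3,0.25)
        u=c0[0]+rr*np.cos(a);v=c0[1]+rr*np.sin(a)
        s=cv2.remap(sat.astype(np.float32),u.astype(np.float32)[None],v.astype(np.float32)[None],1)[0]
        d=np.diff(s); i=d.argmin(); pts.append((u[i]+.125*np.cos(a),v[i]+.125*np.sin(a),-d[i]))
    pts=np.array(pts); W=np.array([w(p,a,b,zw=.05)[:2] for a,b,_ in pts])
    f=lambda q:np.hypot(W[:,0]-q[0],W[:,1]-q[1])-q[2]
    q=least_squares(f,[*W.mean(0),.03],loss='soft_l1',f_scale=.0005).x
    f3=lambda q:np.hypot(W[:,0]-q[0],W[:,1]-q[1])-.03
    q3=least_squares(f3,q[:2],loss='soft_l1',f_scale=.0005).x
    print('circle',q.round(4),'res mm',(f(q)*1e3).round(1),'fixed r',q3.round(4))
    return q
E
python3 - <<'E'
from fit import *
d=np.load('w.npz'); p={k:d[k] for k in d.files}
print('cam',-p['R'].T@p['t'], p['z_map'][140,345],p['z_map'][125,310],p['z_map'][230,325])
print(w(p,345,140,p['z_map'][140,345]),w(p,310,128,p['z_map'][128,310]))
run(p,(330.9,129.4),30.9,None,list(range(-100,85,6)))
a1=w(p,324.1,168,zw=.041);a2=w(p,324.5,192,zw=.041);g1=w(p,325.2,208,zw=.041);g2=w(p,325.1,246,zw=.041)
for a,b in [(a1,a2),(g1,g2),(a1,g2),(a2,g2)]: print(np.degrees(np.arctan2(b[1]-a[1],b[0]-a[0])),a.round(4),b.round(4))
b=boxes_of(snapshot('wrist'),'lever_eye');print(b[:1]); 
E
```

```text
cam [ 0.52449295 -0.10419605  0.44554334] 0.38253132 0.36871332 0.40727827
[ 0.54242302 -0.12238684  0.0508597 ] [ 0.51567669 -0.09617392  0.06035332]
circle [ 0.5344 -0.1074  0.0302] res mm [-0.   0.3 -0.3  0.1  0.1  0.1 -0.2  0.1 -0.3  0.2 -0.4 -0.3  0.   0.6
 -0.1 -0.3  0.3  0.1 -0.7  0.3  0.   0.   0.2  0.4  0.1 -0.2 -0.  -0.1
 -0.4  0.1  0.1] fixed r [ 0.5346 -0.1075]
-115.05381707650093 [ 0.5103 -0.1393  0.041 ] [ 0.4994 -0.1628  0.041 ]
-116.122649600117 [ 0.4923 -0.1791  0.041 ] [ 0.4729 -0.2186  0.041 ]
-115.27669319246186 [ 0.5103 -0.1393  0.041 ] [ 0.4729 -0.2186  0.041 ]
-115.37026637595554 [ 0.4994 -0.1628  0.041 ] [ 0.4729 -0.2186  0.041 ]
[{'position': [327.5, 148.4], 'p': 0.87}]
```

Request:
play_rows:
  motion:
    - [-3, -9, -35, 0.01]
    - [-6, -18, -75, 0.01]
    - [-9, -25, -115, 0.01]
    - [-9, -27, -155, 0.01]
    - [-9, -27, -190, 0.01]
    - [-9, -27, -215, 0.01]
    - [-9, -27, -227, 0.01]
    - [-9, -27, -227, 0.01]

```text
clock: 3.8
eef_pos: [0.4801, -0.1986, 0.0212]
orientation: [-3.06, 0.706, 0.008]
ft_force: [-0.2, -0.0, -0.0]
width: 0.0923
```

Request:
play_rows:
  motion:
    - [0, 0, 0, 0]
    - [0, 0, 0, 0]
    - [0, 0, 0, 0]
    - [0, 0, 0, 0]
    - [0, 0, 0, 0]
    - [0, 0, 0, 0]
    - [0, 0, 0, 0]
    - [0, 0, 0, 0]
  jaw: 1
  grip_force: 12

```text
clock: 4.47
eef_pos: [0.4831, -0.1981, 0.0239]
orientation: [3.062, -0.702, 0.001]
ft_force: [0.0, 0.8, 0.2]
width: 0.043
```

```bash
python3 - <<'E'
from m import *
p=look('w3.png')
for k in ['ear_hole','lever_eye']:
    print([(q['position'],q['p']) for q in boxes_of(p,k)[:2]])
E
```

```text
4.4667 [ 0.4831 -0.1981  0.0239] [ 3.062e+00 -7.020e-01  1.000e-03] [0.01 0.85 0.24] 0.042978903169684
[]
[([331.6, 101.7], 0.86)]
```

View pics/w3.png

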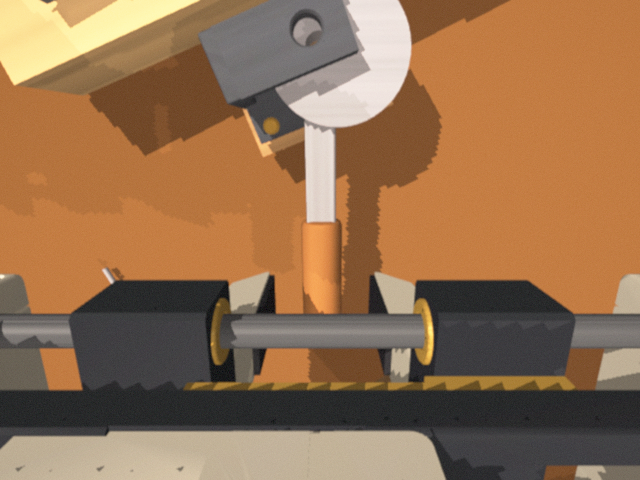

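Request:
play_rows:
  motion:
    - [0, 0, 0, 0]
    - [0, 0, 0, 0]
    - [0, 0, 0, 0]
    - [0, 0, 0, 0]
    - [0, 0, 0, 0]
    - [0, 0, 0, 0]
    - [0, 0, 0, 0]

```text
clock: 5.2
eef_pos: [0.483, -0.198, 0.0237]
orientation: [-3.062, 0.702, 0.0]
ft_force: [0.2, 0.1, 0.4]
width: 0.0002
```

```bash
python3 - <<'E'
from m import *
p=look('w4.png')
a=cv2.imread('pics/w4.png')
cv2.imwrite('pics/c5.png',cv2.resize(a[0:150,200:420],None,fx=3.6,fy=3.6,interpolation=cv2.INTER_CUBIC))
E
```

```text
5.2 [ 0.483  -0.198   0.0237] [-3.062  0.702  0.   ] [0.19 0.11 0.41] 0.00023241679946208585
```

View pics/c5.png

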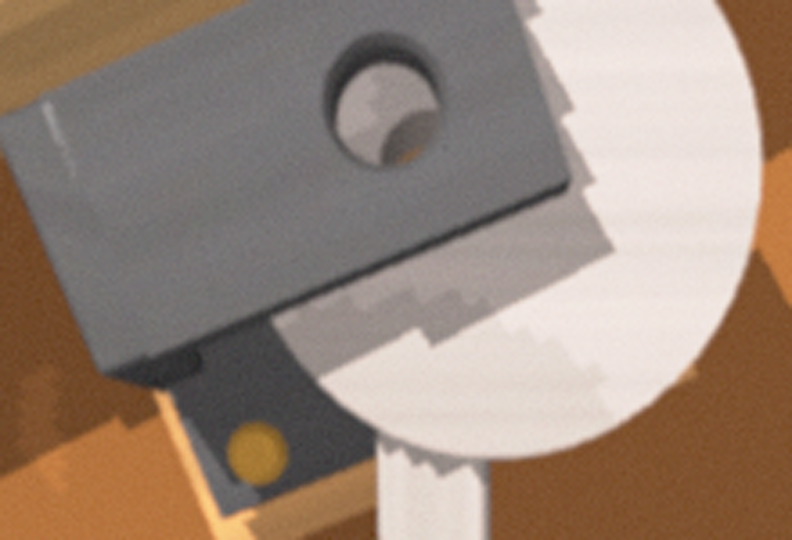

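View pics/w4.png

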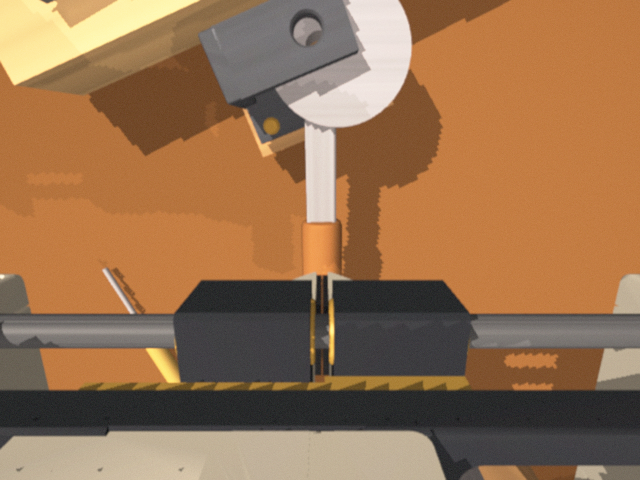

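```bash
python3 - <<'E'
from m import *
p=snapshot('scene'); save(p,'s2.png')
a=cv2.imread('pics/s2.png')
cv2.imwrite('pics/c6.png',cv2.resize(a[100:280,200:440],None,fx=3.3,fy=3.3,interpolation=cv2.INTER_CUBIC))
E
```

```text
(no output)
```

View pics/c6.png

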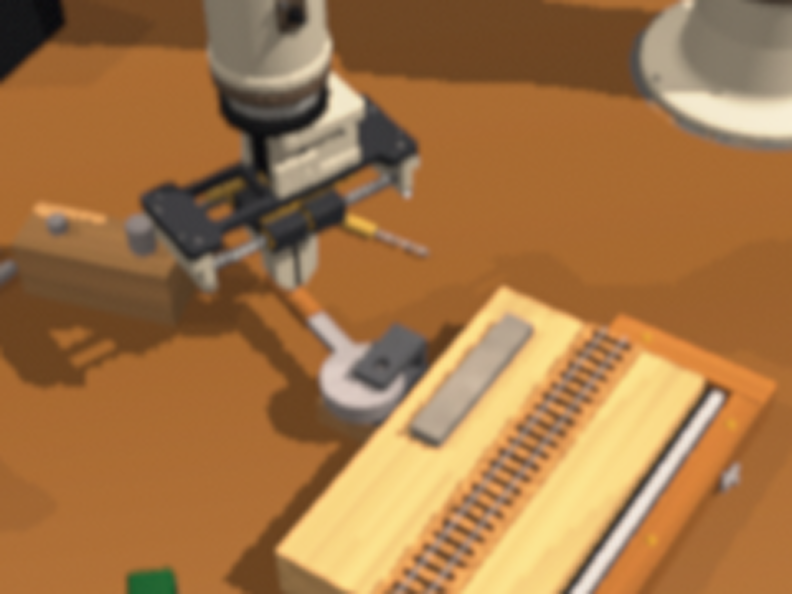

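```bash
python3 - <<'E'
from fit import *
d=np.load('w.npz'); p={k:d[k] for k in d.files}
def proj(X):
    c=p['R']@np.array(X)+p['t']; return (c[0]/c[2]*p['fx']+p['cx'],c[1]/c[2]*p['fy']+p['cy'])
print('tcp',proj([.483,-.198,.0237]),'grasp',proj([.483,-.198,.0427]))
print('cam',-p['R'].T@p['t'])
print('hole',w(p,200+381/3.6,102/3.6,zw=.06))
print('arm/grip joint',w(p,322,222,zw=.051), w(p,322,222,p['z_map'][222,322]),w(p,322,250,p['z_map'][250,322]),w(p,320,190,p['z_map'][190,320]))
E
```

```text
tcp (np.float64(321.6784545176017), np.float64(266.01951744132293)) grasp (np.float64(321.67850501012623), np.float64(279.10711418137964))
cam [ 0.51437368 -0.13315835  0.21825292]
hole [ 0.52542254 -0.09642957  0.06      ]
arm/grip joint [ 0.49693915 -0.16953212  0.051     ] [ 0.4965228  -0.17040076  0.04700587] [ 0.49109619 -0.18161423  0.05145108] [ 0.50228916 -0.15635352  0.04681443]
```

```bash
python3 - <<'E'
from m import *
p=snapshot('scene'); s=get_state(); print(s['width'],s['eef_pos'])
R,t=np.array(p['R']),np.array(p['t'])
def proj(X):
    c=R@np.array(X)+t; return (round(c[0]/c[2]*p['fx']+p['cx'],1),round(c[1]/c[2]*p['fy']+p['cy'],1))
for z in (.024,.043,.09): print(z,proj([.483,-.198,z]))
C=cloud(p)
for r in range(168,200,3): print(r,[C[r,c].round(3).tolist() for c in (285,288,291)])
a=cv2.imread('pics/s2.png')
cv2.imwrite('pics/c7.png',cv2.resize(a[150:230,250:340],None,fx=7,fy=7,interpolation=cv2.INTER_CUBIC))
E
```

```text
0.0002466956099303223 [ 0.48300741 -0.19799988  0.02373712]
0.024 (np.float64(288.7), np.float64(193.9))
0.043 (np.float64(288.2), np.float64(188.6))
0.09 (np.float64(286.8), np.float64(175.1))
168 [[0.518, -0.176, 0.152], [0.514, -0.171, 0.151], [0.507, -0.167, 0.147]]
171 [[0.521, -0.175, 0.145], [0.512, -0.173, 0.139], [0.504, -0.17, 0.134]]
174 [[0.524, -0.173, 0.14], [0.514, -0.173, 0.131], [0.483, -0.186, 0.099]]
177 [[0.499, -0.192, 0.1], [0.49, -0.19, 0.094], [0.483, -0.186, 0.089]]
180 [[0.498, -0.194, 0.088], [0.491, -0.191, 0.083], [0.483, -0.187, 0.079]]
183 [[0.499, -0.195, 0.078], [0.491, -0.191, 0.074], [0.486, -0.186, 0.072]]
186 [[0.488, -0.204, 0.054], [0.493, -0.191, 0.065], [0.436, -0.221, -0.0]]
189 [[0.49, -0.203, 0.045], [0.489, -0.194, 0.049], [0.49, -0.185, 0.054]]
192 [[0.465, -0.222, 0.003], [0.498, -0.189, 0.049], [0.496, -0.181, 0.051]]
195 [[0.474, -0.217, 0.002], [0.471, -0.209, 0.004], [0.501, -0.178, 0.046]]
198 [[0.482, -0.212, 0.001], [0.481, -0.203, 0.004], [0.475, -0.197, 0.002]]
```

View pics/c7.png

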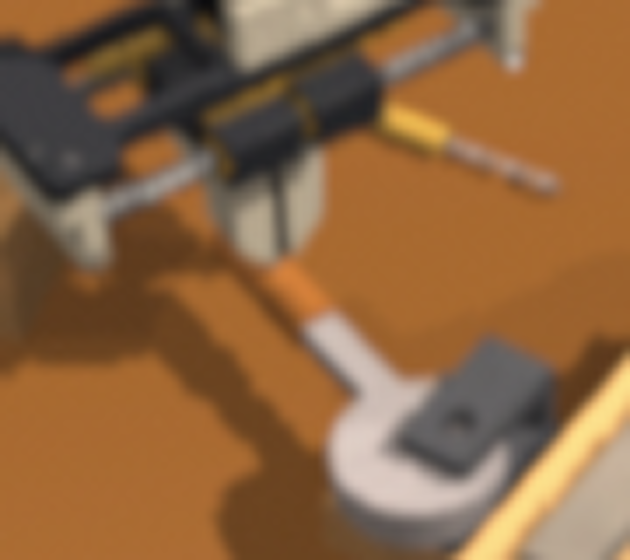

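```bash
python3 - <<'E'
from h import *
d=np.load('w.npz'); p={k:d[k] for k in d.files}
C=cloud(p)
for r in range(262,320,4): print(r,[C[r,c].round(3).tolist() if p['z_map'][r,c]>0 else 0 for c in (305,314,322,332,340)])
E
```

```text
262 [[0.48, -0.185, 0.047], [0.485, -0.186, 0.051], [0.489, -0.187, 0.052], [0.492, -0.19, 0.049], [0.496, -0.193, 0.045]]
266 [[0.479, -0.187, 0.046], [0.484, -0.187, 0.051], [0.488, -0.189, 0.051], [0.492, -0.191, 0.05], [0.494, -0.195, 0.044]]
270 [[0.479, -0.188, 0.047], [0.483, -0.189, 0.05], [0.487, -0.191, 0.051], [0.491, -0.193, 0.05], [0.494, -0.197, 0.045]]
274 [[0.478, -0.19, 0.047], [0.485, -0.187, 0.063], [0.486, -0.193, 0.051], [0.492, -0.19, 0.063], [0.493, -0.199, 0.044]]
278 [[0.481, -0.185, 0.067], [0.484, -0.187, 0.066], [0.485, -0.194, 0.052], [0.492, -0.191, 0.067], [0.495, -0.192, 0.068]]
282 [[0.495, -0.164, 0.133], [0.485, -0.187, 0.071], [0.484, -0.196, 0.051], [0.501, -0.167, 0.133], [0.503, -0.168, 0.132]]
286 [[0.495, -0.164, 0.135], [0.485, -0.187, 0.076], [0.483, -0.198, 0.053], [0.501, -0.167, 0.134], [0.503, -0.168, 0.135]]
290 [[0.495, -0.164, 0.137], [0.485, -0.187, 0.081], [0.482, -0.2, 0.051], [0.5, -0.168, 0.135], [0.502, -0.168, 0.137]]
294 [[0.496, -0.163, 0.141], [0.485, -0.187, 0.084], [0.481, -0.202, 0.051], [0.5, -0.168, 0.136], [0.502, -0.168, 0.139]]
298 [[0.495, -0.164, 0.141], [0.485, -0.187, 0.088], [0.48, -0.204, 0.052], [0.5, -0.17, 0.135], [0.502, -0.168, 0.141]]
302 [[0.495, -0.164, 0.144], [0.496, -0.167, 0.139], [0.479, -0.206, 0.051], [0.5, -0.169, 0.139], [0.502, -0.167, 0.143]]
306 [[0.496, -0.164, 0.146], [0.496, -0.167, 0.141], [0.478, -0.208, 0.05], [0.5, -0.168, 0.141], [0.502, -0.167, 0.146]]
310 [[0.495, -0.164, 0.147], [0.496, -0.167, 0.143], [0.478, -0.209, 0.052], [0.5, -0.169, 0.143], [0.502, -0.167, 0.147]]
314 [[0.496, -0.164, 0.149], [0.496, -0.168, 0.143], [0.496, -0.171, 0.138], [0.5, -0.169, 0.144], [0.502, -0.167, 0.149]]
318 [[0.495, -0.165, 0.15], [0.496, -0.168, 0.145], [0.497, -0.17, 0.141], [0.499, -0.169, 0.145], [0.502, -0.168, 0.149]]
```

Request:
play_rows:
  motion:
    - [0, 0, 0, 0]
    - [0, 0, 0, 0]
    - [0, 0, 0, 0]
    - [0, 0, 0, 0]
    - [0, 0, 0, 0]
    - [0, 0, -5, 0]
    - [0, 0, -12, 0]
    - [0, 0, -18, 0]
    - [0, 0, -22, 0]
    - [0, 0, -22, 0]
  jaw: 0

```text
clock: 6.18
eef_pos: [0.482, -0.1976, 0.0004]
orientation: [-3.062, 0.702, 0.003]
ft_force: [-0.6, -0.3, -0.1]
width: 0.0461
```

```bash
python3 - <<'E'
from m import *
p=look('w5.png');C=cloud(p)
for r in range(240,320,4): print(r,[C[r,c].round(3).tolist() if p['z_map'][r,c]>0 else 0 for c in (230,245,260,270)])
E
```

```text
6.1833 [ 4.820e-01 -1.976e-01  4.000e-04] [-3.062e+00  7.020e-01  3.000e-03] [-0.56 -0.33 -0.12] 0.04607611906510721
240 [[0.444, -0.162, 0.0], [0.451, -0.166, 0.001], [0.458, -0.169, 0.001], [0.463, -0.172, -0.001]]
244 [[0.443, -0.164, 0.001], [0.45, -0.168, 0.002], [0.458, -0.171, 0.002], [0.462, -0.174, -0.001]]
248 [[0.441, -0.166, -0.0], [0.449, -0.17, 0.001], [0.456, -0.173, 0.001], [0.461, -0.176, 0.001]]
252 [[0.44, -0.168, 0.001], [0.448, -0.172, 0.0], [0.455, -0.175, 0.0], [0.46, -0.178, 0.0]]
256 [[0.439, -0.17, -0.0], [0.447, -0.174, 0.001], [0.454, -0.177, 0.002], [0.459, -0.18, 0.0]]
260 [[0.438, -0.172, 0.001], [0.445, -0.176, 0.0], [0.453, -0.179, 0.001], [0.458, -0.182, 0.0]]
264 [[0.437, -0.174, 0.001], [0.444, -0.178, 0.0], [0.452, -0.181, 0.001], [0.457, -0.184, 0.001]]
268 [0, [0.443, -0.18, 0.001], [0.451, -0.184, 0.0], [0.456, -0.186, 0.002]]
272 [[0.435, -0.178, 0.001], [0.442, -0.182, 0.0], [0.449, -0.186, 0.0], [0.455, -0.188, 0.001]]
276 [[0.433, -0.181, -0.0], [0.441, -0.184, 0.0], [0.462, -0.176, 0.041], [0.465, -0.179, 0.038]]
280 [[0.433, -0.182, 0.002
[... 275 characters left out ...]
292 [[0.454, -0.172, 0.059], [0.459, -0.175, 0.059], [0.463, -0.179, 0.055], [0.463, -0.185, 0.042]]
296 [[0.454, -0.173, 0.061], [0.46, -0.175, 0.063], [0.464, -0.179, 0.059], [0.462, -0.186, 0.043]]
300 [[0.456, -0.173, 0.066], [0.46, -0.176, 0.065], [0.465, -0.179, 0.063], [0.461, -0.188, 0.043]]
304 [[0.456, -0.173, 0.07], [0.461, -0.176, 0.069], [0.465, -0.179, 0.066], [0.46, -0.189, 0.044]]
308 [[0.457, -0.174, 0.073], [0.462, -0.176, 0.073], [0.465, -0.18, 0.069], [0.459, -0.191, 0.043]]
312 [[0.458, -0.174, 0.076], [0.462, -0.176, 0.075], [0.465, -0.181, 0.069], [0.459, -0.192, 0.045]]
316 [[0.477, -0.16, 0.118], [0.479, -0.162, 0.116], [0.483, -0.163, 0.117], [0.485, -0.165, 0.117]]
```

View pics/w5.png

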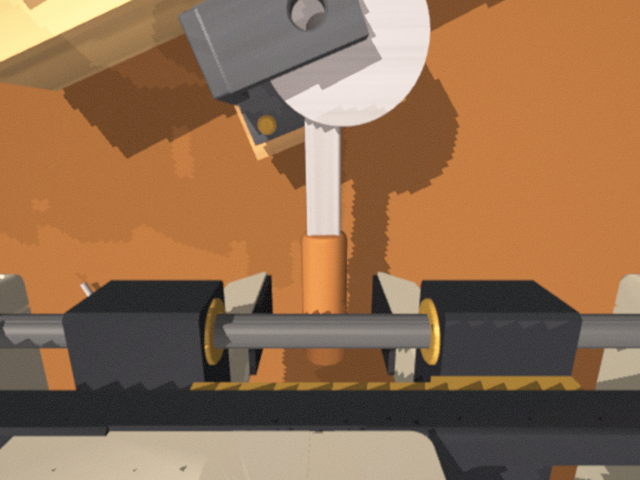

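Request:
play_rows:
  motion:
    - [0, 0, -8, 0]
    - [0, 0, -15, 0]
    - [0, 0, -15, 0]
    - [0, 0, -15, 0]

```text
clock: 6.57
eef_pos: [0.4824, -0.1977, -0.0139]
orientation: [-3.062, 0.702, 0.002]
ft_force: [-0.4, 0.5, 0.4]
width: 0.0458
```

Request:
play_rows:
  motion:
    - [0, 0, 0, 0]
    - [0, 0, 0, 0]
    - [0, 0, 0, 0]
    - [0, 0, 0, 0]
    - [0, 0, 0, 0]
    - [0, 0, 0, 0]
    - [0, 0, 0, 0]
  jaw: 1
  grip_force: 12

```text
clock: 7.15
eef_pos: [0.4831, -0.1981, -0.0131]
orientation: [3.062, -0.702, 0.0]
ft_force: [-0.7, 0.8, 0.7]
width: 0.0197
```

```bash
python3 - <<'E'
from m import *
p=look('w6.png')
a=cv2.imread('pics/w6.png')
cv2.imwrite('pics/c8.png',cv2.resize(a[0:150,240:460],None,fx=3.6,fy=3.6,interpolation=cv2.INTER_CUBIC))
E
```

```text
7.15 [ 0.4831 -0.1981 -0.0131] [ 3.062 -0.702  0.   ] [-0.71  0.77  0.67] 0.019748014869822868
```

View pics/w6.png

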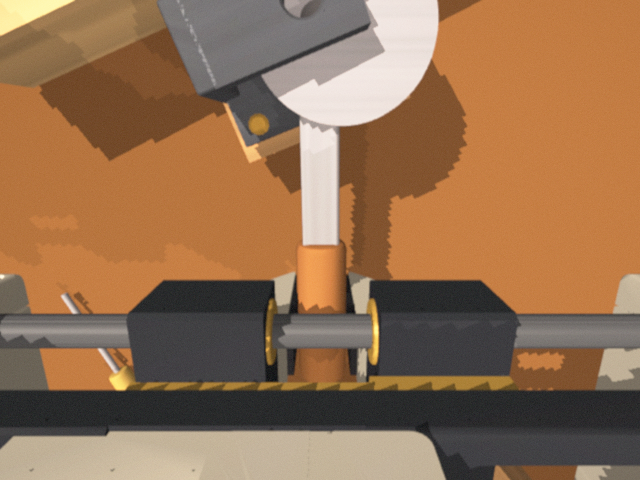

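View pics/c8.png

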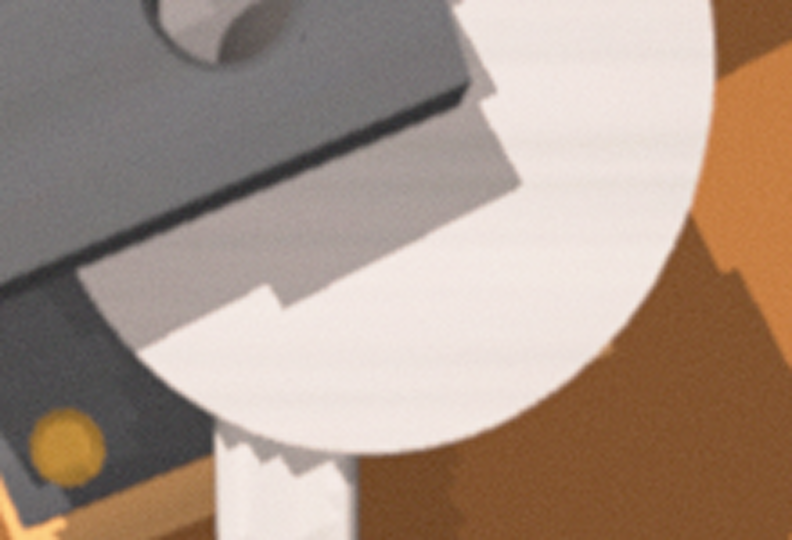

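```bash
python3 - <<'E'
from fit import *
d=np.load('w.npz'); p={k:d[k] for k in d.files}
run(p,(338,26),99,None,list(range(-5,75,4))+[105,112,118])
for rows in [(150,230)]:
  g=p['pixels'].astype(int)[...,2]
  for r in (150,170,190,210,230):
    row=cv2.GaussianBlur(p['pixels'][r,280:365,2].astype(np.float32)[None],(0,0),1)[0]; d_=np.diff(row); 
    l=280+d_.argmax()+.5; rr=280+d_.argmin()+.5; print(r,l,rr,w(p,(l+rr)/2,r,zw=.046).round(4))
E
```

```text
circle [ 0.5343 -0.1073  0.0301] res mm [ 0.1 -0.2  0.   0.   0.  -0.1 -0.  -0.1  0.2  0.2 -0.1  0.  -0.   0.
 -0.  -0.  -0.  -0.1  0.   0.   0.  -0.1  0.1] fixed r [ 0.5343 -0.1075]
150 299.5 338.5 [ 0.5108 -0.1386  0.046 ]
170 300.5 338.5 [ 0.5079 -0.145   0.046 ]
190 300.5 337.5 [ 0.5046 -0.1514  0.046 ]
210 301.5 337.5 [ 0.5015 -0.1582  0.046 ]
230 301.5 337.5 [ 0.4981 -0.1651  0.046 ]
```

Request:
play_rows:
  motion:
    - [-1, 2, 0, 0]
    - [-2, 4, 0, 0]
    - [-2.6, 5.3, 0, 0]
    - [-2.6, 5.3, 0, 0]
    - [-2.6, 5.3, 0, 0]

```text
clock: 7.62
eef_pos: [0.4806, -0.1926, -0.0131]
orientation: [-3.062, 0.702, -0.001]
ft_force: [0.3, -1.1, 0.7]
width: 0.0197
```

```bash
python3 - <<'E'
from fit import *
from m import *
p=look('w7.png')
run(p,(340,20),99,None,list(range(5,75,4))+[105,112,118])
for r in (150,230):
    row=cv2.GaussianBlur(p['pixels'][r,270:365,2].astype(np.float32)[None],(0,0),1)[0]; d_=np.diff(row); 
    l=270+d_.argmax()+.5; rr=270+d_.argmin()+.5; print(r,l,rr,w(p,(l+rr)/2,r,zw=.046).round(4))
E
```

```text
7.6167 [ 0.4806 -0.1926 -0.0131] [-3.062e+00  7.020e-01 -1.000e-03] [ 0.34 -1.08  0.74] 0.019675238544406826
circle [ 0.5329 -0.1024  0.0302] res mm [-0.   0.  -0.1  0.1  0.   0.   0.  -0.1 -0.  -0.   0.1 -0.1  0.1 -0.
 -0.1  0.2  0.1 -0.1 -0.2  0.1  0. ] fixed r [ 0.5329 -0.1026]
150 302.5 340.5 [ 0.5091 -0.1335  0.046 ]
230 302.5 338.5 [ 0.496  -0.1598  0.046 ]
```

View pics/w7.png

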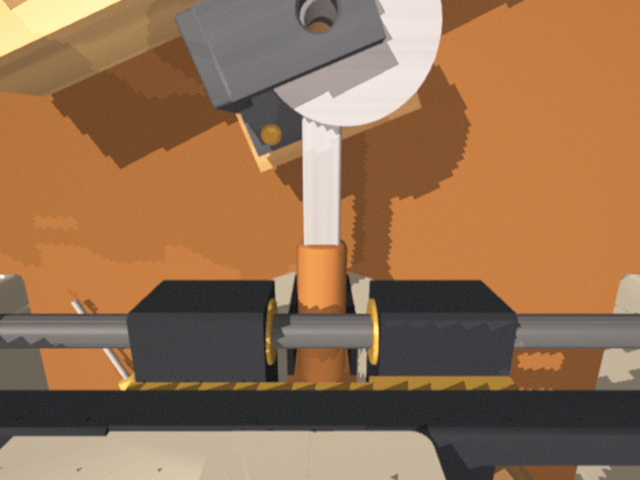

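Request:
play_rows:
  motion:
    - [-0.7, 0.1, 0, 0]
    - [-1.4, 0.2, 0, 0]
    - [-1.4, 0.2, 0, 0]
    - [-1.4, 0.2, 0, 0]

```text
clock: 8.0
eef_pos: [0.4795, -0.1921, -0.0132]
orientation: [-3.062, 0.702, -0.001]
ft_force: [2.2, -0.4, 0.7]
width: 0.0198
```

```bash
python3 - <<'E'
from fit import *
from m import *
p=look('w8.png')
run(p,(340,20),99,None,list(range(5,75,4))+[105,112,118])
for r in (150,230):
    row=cv2.GaussianBlur(p['pixels'][r,270:365,2].astype(np.float32)[None],(0,0),1)[0]; d_=np.diff(row); 
    l=270+d_.argmax()+.5; rr=270+d_.argmin()+.5; print(r,l,rr,w(p,(l+rr)/2,r,zw=.046).round(4))
a=cv2.imread('pics/w8.png')
cv2.imwrite('pics/c9.png',cv2.resize(a[0:60,270:370],None,fx=8,fy=8,interpolation=cv2.INTER_CUBIC))
E
```

```text
8.0 [ 0.4795 -0.1921 -0.0132] [-3.062e+00  7.020e-01 -1.000e-03] [ 2.19 -0.36  0.74] 0.01975947520251961
circle [ 0.5321 -0.1023  0.0301] res mm [ 0.1 -0.2  0.2 -0.  -0.  -0.  -0.  -0.   0.   0.1 -0.1 -0.1 -0.  -0.1
  0.  -0.1  0.1  0.2 -0.1 -0.1  0.1] fixed r [ 0.5321 -0.1024]
150 302.5 341.5 [ 0.5081 -0.1332  0.046 ]
230 303.5 339.5 [ 0.4952 -0.1595  0.046 ]
```

View pics/c9.png

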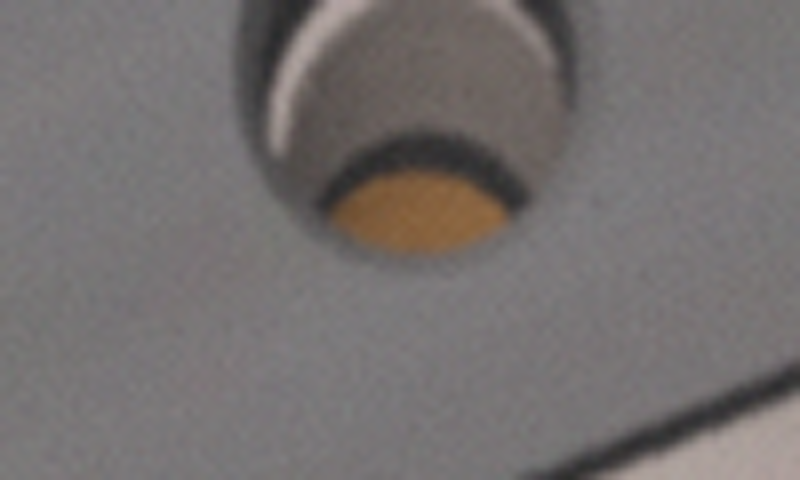

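Request:
play_rows:
  motion:
    - [0, 0, 0, 0]
    - [0, 0, 0, 0]
    - [0, 0, 0, 0]
    - [0, 0, 0, 0]
    - [0, 0, 0, 0]
    - [0, 0, 20, 0]
    - [0, 0, 60, 0]
    - [0, -20, 100, 0]
    - [0, -55, 120, 0]
    - [0, -95, 135, 0]
    - [0, -135, 140, 0]
    - [0, -165, 140, 0]
    - [0, -180, 140, 0]
    - [0, -180, 140, 0]
    - [0, -180, 140, 0]
    - [0, -180, 140, 0]
  jaw: 0.1

```text
clock: 9.38
eef_pos: [0.4792, -0.3698, 0.1262]
orientation: [-3.061, 0.698, 0.002]
ft_force: [-0.4, -0.3, 0.0]
width: 0.0412
```

```bash
python3 - <<'E'
from fit import *
from m import *
p=look('w9.png')
C=cloud(p); m=(C[...,2]>.076)&(C[...,2]<.09)&(np.hypot(C[...,0]-.505,C[...,1]+.32)<.03)
print(m.sum(),C[m].mean(0),C[m].min(0),C[m].max(0))
E
```

```text
9.3833 [ 0.4792 -0.3698  0.1262] [-3.061e+00  6.980e-01  2.000e-03] [-0.44 -0.34  0.05] 0.04124159267742358
902 [ 0.50325411 -0.32033019  0.08048015] [ 0.49239476 -0.33133585  0.07804653] [ 0.51371368 -0.30990976  0.08302276]
```

View pics/w9.png

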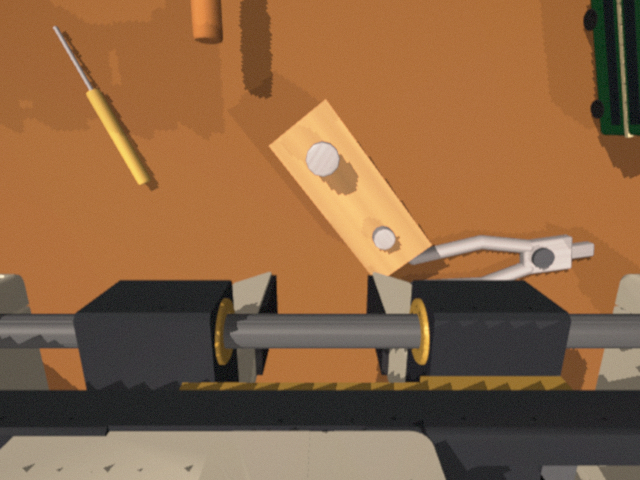

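Request:
play_rows:
  motion:
    - [12, 26, 0, 0]
    - [24, 52, -20, 0]
    - [24.3, 52, -50, 0]
    - [24.3, 52, -70, 0]
    - [24.3, 52, -85, 0]
    - [24.3, 52, -92, 0]
    - [24.3, 52, -92, 0]
    - [24.3, 52, -92, 0]
    - [24.3, 52, -92, 0]

```text
clock: 10.18
eef_pos: [0.5043, -0.321, 0.036]
orientation: [3.061, -0.703, 0.003]
ft_force: [1.1, -0.2, 0.8]
width: 0.0413
```

```bash
python3 - <<'E'
from fit import *
from m import *
p=look('w10.png')
C=cloud(p)
for r in range(250,312,5): print(r,[C[r,c].round(3).tolist() if p['z_map'][r,c]>0 else 0 for c in (240,255,265,275,320,370,385)])
E
```

```text
10.1833 [ 0.5043 -0.321   0.036 ] [ 3.061e+00 -7.030e-01  3.000e-03] [ 1.1  -0.21  0.8 ] 0.041260205229025425
250 [[0.456, -0.3, 0.001], [0.475, -0.297, 0.034], [0.486, -0.295, 0.055], [0.49, -0.297, 0.053], [0.51, -0.307, 0.054], [0.532, -0.334, 0.007], [0.54, -0.341, 0.0]]
255 [[0.454, -0.303, 0.001], [0.478, -0.296, 0.048], [0.484, -0.297, 0.054], [0.489, -0.299, 0.055], [0.509, -0.309, 0.055], [0.531, -0.33, 0.027], [0.539, -0.344, 0.002]]
260 [[0.453, -0.306, 0.001], [0.479, -0.297, 0.055], [0.483, -0.299, 0.055], [0.488, -0.301, 0.056], [0.508, -0.311, 0.056], [0.53, -0.326, 0.044], [0.538, -0.347, 0.001]]
265 [[0.451, -0.309, 0.001], [0.477, -0.3, 0.055], [0.482, -0.302, 0.055], [0.487, -0.304, 0.056], [0.508, -0.311, 0.064], [0.529, -0.325, 0.055], [0.536, -0.35, 0.0]]
270 [[0.449, -0.312, 0.001], [0.476, -0.302, 0.055], [0.481, -0.304, 0.054], [0.485, -0.307, 0.054], [0.508, -0.311, 0.07], [0.528, -0.327, 0.056], [0.535, -0.35, 0.009]]
275 [[0.448, -0.315, 0.001], [0.474, -0.305, 0.053], [0.486, -0.3, 0.076], [0.489, -0.304, 0.072], [0.508, -0.311, 0.076], [0.528, -0.322, 0.
[... 520 characters left out ...]
0.532, -0.323, 0.092]]
295 [[0.48, -0.297, 0.097], [0.485, -0.3, 0.097], [0.488, -0.303, 0.094], [0.486, -0.31, 0.078], [0.505, -0.318, 0.081], [0.525, -0.325, 0.085], [0.531, -0.322, 0.097]]
300 [[0.481, -0.298, 0.102], [0.486, -0.3, 0.102], [0.489, -0.303, 0.099], [0.486, -0.312, 0.079], [0.504, -0.32, 0.079], [0.524, -0.327, 0.085], [0.53, -0.321, 0.102]]
305 [[0.481, -0.299, 0.104], [0.487, -0.301, 0.106], [0.489, -0.303, 0.103], [0.485, -0.314, 0.08], [0.503, -0.322, 0.081], [0.523, -0.329, 0.085], [0.53, -0.321, 0.106]]
310 [[0.483, -0.298, 0.11], [0.488, -0.301, 0.11], [0.49, -0.303, 0.107], [0.484, -0.316, 0.08], [0.502, -0.324, 0.081], [0.522, -0.331, 0.086], [0.529, -0.322, 0.108]]
```

View pics/w10.png

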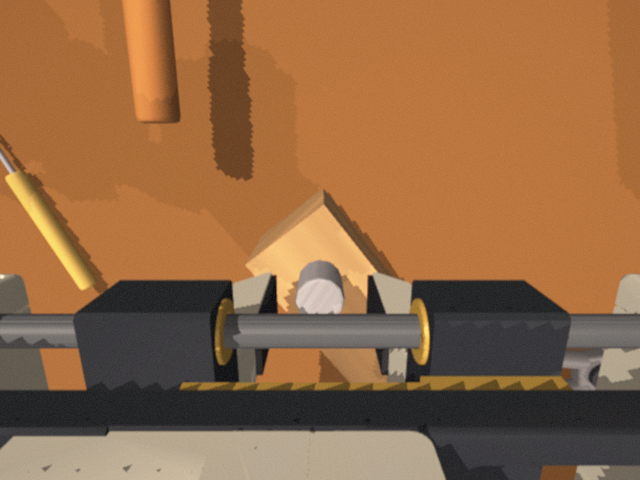

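Request:
play_rows:
  motion:
    - [-0.8, 0.5, -6, 0]
    - [-0.8, 0.5, -11, 0]
    - [-0.8, 0.5, -15, 0]
    - [-0.8, 0.5, -15, 0]
    - [-0.8, 0.5, -15, 0]

```text
clock: 10.65
eef_pos: [0.5021, -0.3198, 0.0193]
orientation: [-3.062, 0.702, 0.001]
ft_force: [-0.0, 0.8, 0.4]
width: 0.0414
```

Request:
play_rows:
  motion:
    - [0, 0, 0, 0]
    - [0, 0, 0, 0]
    - [0, 0, 0, 0]
    - [0, 0, 0, 0]
    - [0, 0, 0, 0]
    - [0, 0, 0, 0]
  jaw: 1
  grip_force: 25

```text
clock: 11.15
eef_pos: [0.5028, -0.3201, 0.0199]
orientation: [3.062, -0.702, 0.001]
ft_force: [1.1, 0.3, -0.4]
width: 0.0216
```

```bash
python3 - <<'E'
from m import *
p=look('w11.png')
C=cloud(p)
for r in range(262,300,4): print(r,[C[r,c].round(3).tolist() if p['z_map'][r,c]>0 else 0 for c in (285,300,320,340,355)])
E
```

```text
11.15 [ 0.5028 -0.3201  0.0199] [ 3.062e+00 -7.020e-01  1.000e-03] [ 1.07  0.35 -0.38] 0.021571117209707513
262 [[0.494, -0.299, 0.055], [0.501, -0.302, 0.056], [0.509, -0.306, 0.056], [0.517, -0.311, 0.054], [0.523, -0.314, 0.054]]
266 [[0.493, -0.301, 0.055], [0.5, -0.304, 0.055], [0.508, -0.308, 0.055], [0.516, -0.312, 0.054], [0.522, -0.315, 0.055]]
270 [[0.493, -0.303, 0.055], [0.498, -0.307, 0.053], [0.507, -0.31, 0.056], [0.515, -0.314, 0.055], [0.521, -0.317, 0.055]]
274 [[0.493, -0.303, 0.059], [0.498, -0.308, 0.054], [0.507, -0.31, 0.059], [0.514, -0.316, 0.055], [0.521, -0.317, 0.06]]
278 [[0.493, -0.304, 0.063], [0.497, -0.309, 0.055], [0.507, -0.31, 0.064], [0.513, -0.317, 0.055], [0.52, -0.317, 0.064]]
282 [[0.494, -0.304, 0.069], [0.496, -0.311, 0.054], [0.507, -0.31, 0.068], [0.513, -0.318, 0.059], [0.52, -0.317, 0.068]]
286 [[0.494, -0.304, 0.073], [0.496, -0.311, 0.06], [0.507, -0.31, 0.072], [0.513, -0.317, 0.064], [0.52, -0.316, 0.072]]
290 [[0.494, -0.304, 0.077], [0.497, -0.311, 0.065], [0.507, -0.31, 0.077], [0.513, -0.317, 0.068], [0.519, -0.316, 0.077]]
294 [[0.494, -0.304, 0.08], [0.497, -0.31, 0.071], [0.507, -0.31, 0.08], [0.513, -0.317, 0.072], [0.519, -0.316, 0.081]]
298 [[0.495, -0.304, 0.084], [0.498, -0.31, 0.075], [0.506, -0.311, 0.081], [0.513, -0.317, 0.077], [0.519, -0.316, 0.083]]
```

Request:
play_rows:
  motion:
    - [0, 0, 10, 0]
    - [0, 0, 30, 0]
    - [0, 0, 55, 0]
    - [0, 0, 78, 0]
    - [2, 15, 84, 0]
    - [5, 45, 84, 0]
    - [9, 80, 84, 0]
    - [12, 115, 84, 0]
    - [16, 150, 84, 0]
    - [19, 185, 84, 0]
    - [21, 210, 84, 0]
    - [22.6, 223.4, 84, 0]
    - [22.6, 223.4, 84, 0]
    - [22.6, 223.4, 84, 0]
    - [22.6, 223.4, 84, 0]

```text
clock: 12.45
eef_pos: [0.5245, -0.0975, 0.1034]
orientation: [3.061, -0.703, -0.001]
ft_force: [-0.0, -1.2, -1.4]
width: 0.0213
```

```bash
python3 - <<'E'
from m import *
p=look('w12.png')
a=cv2.imread('pics/w12.png')
cv2.imwrite('pics/c12.png',cv2.resize(a[180:330,220:420],None,fx=4,fy=4,interpolation=cv2.INTER_CUBIC))
E
```

```text
12.45 [ 0.5245 -0.0975  0.1034] [ 3.061e+00 -7.030e-01 -1.000e-03] [-0.04 -1.23 -1.41] 0.021279351078229862
```

View pics/w12.png

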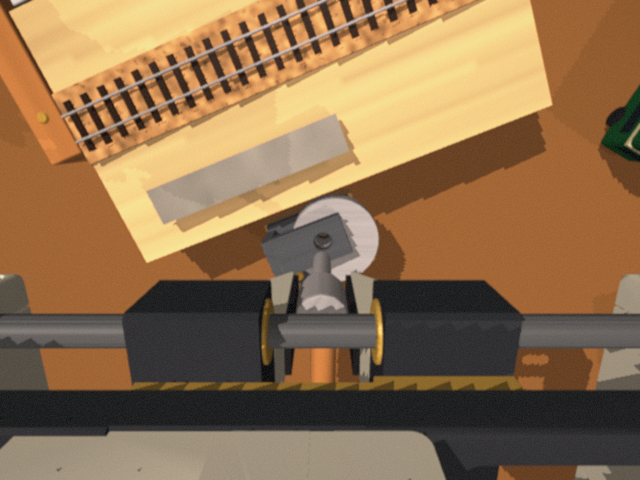

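View pics/c12.png

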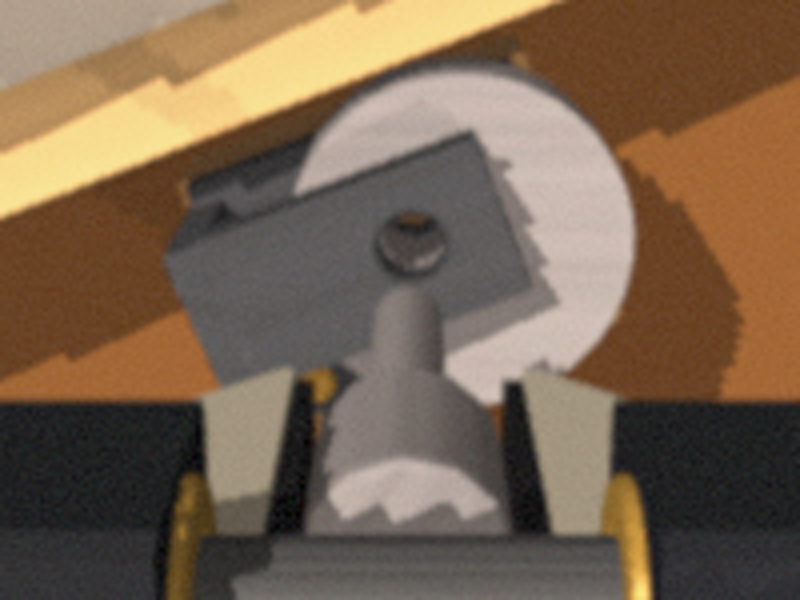

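```bash
cat > tip.py <<'E'
from h import *
def proj(p,X):
    c=np.asarray(X)@p['R'].T+p['t']; return np.stack([c[:,0]/c[:,2]*p['fx']+p['cx'],c[:,1]/c[:,2]*p['fy']+p['cy']],-1)
def outline(p,x,y,zt):
    a=np.linspace(0,2*np.pi,73)
    P=[np.stack([x+r*np.cos(a),y+r*np.sin(a),np.full_like(a,z)],-1) for r,z in((.004,zt),(.005,zt+.001),(.005,zt+.02))]
    return [proj(p,q) for q in P]
E
python3 - <<'E'
from tip import *
d=np.load('w.npz'); p={k:d[k] for k in d.files}
h=w(p,322.75,240.75,zw=.06); print('hole',h)
for x,y in [(.5245,-.0975),(.525,-.0975),(.5245,-.0965)]:
    o=outline(p,x,y,.0895); print(x,y,'top row',min(q[:,1].min() for q in o[:2])*4-720,'cols',[(q[:,0].min()*4-880,q[:,0].max()*4-880) for q in o[1:]])
C=cloud(p); 
for r in (255,258,262,266,270): print(r,C[r,322].round(4))
E
```

```text
hole [ 0.52583569 -0.09617349  0.06      ]
0.5245 -0.0975 top row 281.1508711626234 cols [(np.float64(373.20199191291954), np.float64(441.1966613574052)), (np.float64(370.06087085544823), np.float64(444.24998595782586))]
0.525 -0.0975 top row 279.73058591787776 cols [(np.float64(376.25313499898107), np.float64(444.2667828258418)), (np.float64(373.38910519321894), np.float64(447.6008146988879))]
0.5245 -0.0965 top row 275.28208284718187 cols [(np.float64(370.1960709712937), np.float64(438.26531751115976)), (np.float64(366.77701469081967), np.float64(441.0549229521946))]
255 [ 0.5266 -0.0934  0.0978]
258 [ 0.5266 -0.0933  0.1033]
262 [ 0.5266 -0.0935  0.1094]
266 [ 0.5266 -0.0934  0.1157]
270 [ 0.5561 -0.0325  0.2978]
```

Request:
play_rows:
  motion:
    - [0.6, 0.7, -6, 0]
    - [1.2, 1.4, -14, 0]
    - [1.2, 1.4, -21, 0]
    - [1.2, 1.4, -23, 0]
    - [1.2, 1.4, -23, 0]
    - [1.2, 1.4, -23, 0]

```text
clock: 13.0
eef_pos: [0.526, -0.0951, 0.0803]
orientation: [-3.062, 0.702, 0.001]
ft_force: [-0.7, -0.3, -1.4]
width: 0.0216
```

```bash
python3 - <<'E'
from m import *
p=look('w13.png')
a=cv2.imread('pics/w13.png')
cv2.imwrite('pics/c13.png',cv2.resize(a[200:300,260:380],None,fx=6,fy=6,interpolation=cv2.INTER_CUBIC))
E
```

```text
13.0 [ 0.526  -0.0951  0.0803] [-3.062e+00  7.020e-01  1.000e-03] [-0.69 -0.35 -1.39] 0.021606820659558858
```

View pics/c13.png

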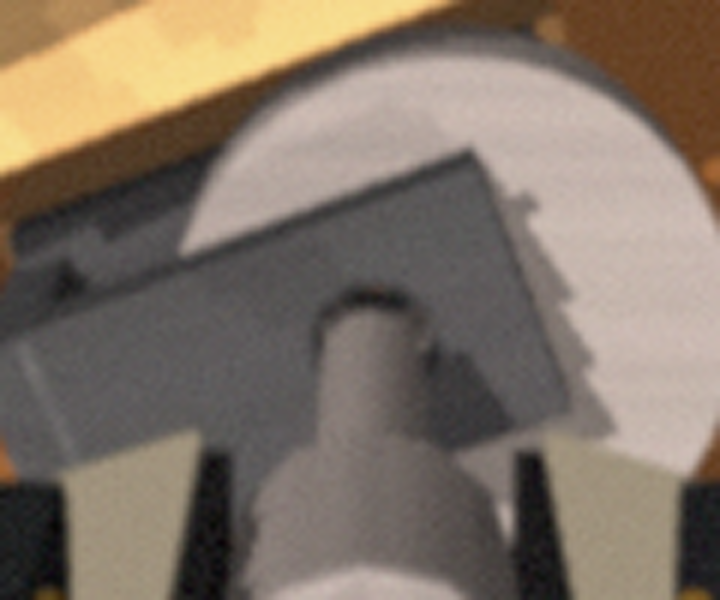

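```bash
python3 - <<'E'
from tip import *
d=np.load('w.npz'); p={k:d[k] for k in d.files}
a=np.linspace(0,2*np.pi,73)
for x,y in [(.5258,-.0962),(.526,-.0958),(.5256,-.0968)]:
    q=proj(p,np.stack([x+.00575*np.cos(a),y+.00575*np.sin(a),np.full_like(a,.06)],-1))
    print('hole',x,y,(q[:,1].min()-200)*6,(q[:,1].max()-200)*6,(q[:,0].min()-260)*6,(q[:,0].max()-260)*6)
for x,y in [(.526,-.0951),(.5259,-.0958),(.5256,-.0965)]:
    o=outline(p,x,y,.0664); print('pin',x,y,'top',(min(q[:,1].min() for q in o[:2])-200)*6,'cols',[((q[:,0].min()-260)*6,(q[:,0].max()-260)*6) for q in o[1:]])
C=cloud(p)
for r in (256,260,264,268): print(r,C[r,321:324].round(4).tolist())
E
```

```text
hole 0.5258 -0.0962 282.0224133207018 389.6011115848696 316.01816876403825 429.4638373514531
hole 0.526 -0.0958 277.779223973614 385.4719236108233 316.0466066559741 429.55238290199895
hole 0.5256 -0.0968 287.9664698998333 395.3856103473937 316.86005156843487 430.22177306858543
pin 0.526 -0.0951 top 301.53410352905223 cols [(np.float64(318.7194922566698), np.float64(420.70605512165605)), (np.float64(313.85596951819844), np.float64(425.13645870713594))]
pin 0.5259 -0.0958 top 308.1135560662186 cols [(np.float64(320.9517827744679), np.float64(422.85488644132556)), (np.float64(316.2958472604953), np.float64(427.47698048053223))]
pin 0.5256 -0.0965 top 315.5302398708371 cols [(np.float64(321.3526181849604), np.float64(423.1610903080266)), (np.float64(316.73785668860535), np.float64(427.80635148154545))]
256 [[0.5278, -0.0905, 0.0776], [0.5283, -0.0909, 0.0771], [0.5286, -0.0914, 0.0762]]
260 [[0.5278, -0.0906, 0.0842], [0.5281, -0.0913, 0.0825], [0.5288, -0.091, 0.0842]]
264 [[0.5279, -0.0905, 0.0906], [0.5282, -0.091, 0.0898], [0.5288, -0.091, 0.0905]]
268 [[0.5278, -0.0908, 0.0957], [0.5282, -0.091, 0.0957], [0.5288, -0.091, 0.0964]]
```

Request:
play_rows:
  motion:
    - [-0.1, -0.8, 0, 0]
    - [-0.1, -0.8, -2, 0]
    - [-0.1, -0.8, -4, 0]
    - [-0.1, -0.8, -6, 0]
    - [-0.1, -0.8, -7.5, 0]
    - [-0.1, -0.8, -9, 0]
    - [-0.1, -0.8, -9, 0]

```text
clock: 13.63
eef_pos: [0.5259, -0.0959, 0.0713]
orientation: [-3.062, 0.702, 0.001]
ft_force: [-0.7, -0.2, -0.9]
width: 0.0213
```

```bash
python3 - <<'E'
from m import *
p=look('w14.png')
a=cv2.imread('pics/w14.png')
cv2.imwrite('pics/c14.png',cv2.resize(a[200:300,260:380],None,fx=6,fy=6,interpolation=cv2.INTER_CUBIC))
E
```

```text
13.6333 [ 0.5259 -0.0959  0.0713] [-3.062e+00  7.020e-01  1.000e-03] [-0.72 -0.23 -0.89] 0.021302290831973412
```

View pics/c14.png

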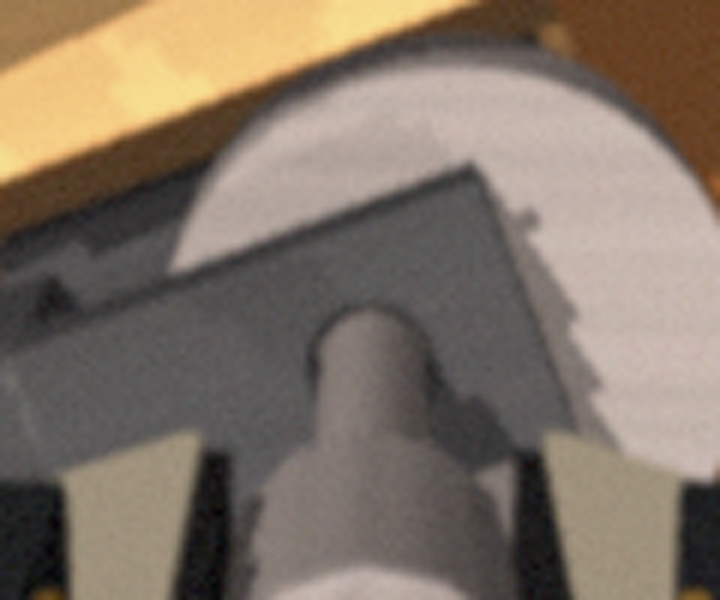

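Request:
play_rows:
  motion:
    - [0, 0, -2, 0]
    - [0, 0, -4, 0]
    - [0, 0, -6, 0]
    - [0, 0, -7.5, 0]
    - [0, 0, -9, 0]
    - [0, 0, -9, 0]

```text
clock: 14.18
eef_pos: [0.526, -0.096, 0.0624]
orientation: [-3.062, 0.702, 0.001]
ft_force: [-0.8, -0.4, -1.4]
width: 0.0215
```

Request:
play_rows:
  motion:
    - [0, 0, -2, 0]
    - [0, 0, -5, 0]
    - [0, 0, -8, 0]
    - [0, 0, -11, 0]
    - [0, 0, -14, 0]
    - [0, 0, -14, 0]

```text
clock: 14.68
eef_pos: [0.5259, -0.0961, 0.0481]
orientation: [3.062, -0.703, -0.001]
ft_force: [1.2, -0.8, -2.2]
width: 0.0215
```

Request:
play_rows:
  motion:
    - [0, 0, -1.5, 0]
    - [0, 0, -3, 0]
    - [0, 0, -4.5, 0]
    - [0, 0, -6, 0]
    - [0, 0, -6, 0]

```text
clock: 15.1
eef_pos: [0.5261, -0.0961, 0.0425]
orientation: [-3.062, 0.702, 0.0]
ft_force: [-0.4, -1.3, -1.4]
width: 0.0214
```

Request:
play_rows:
  motion:
    - [0, 0, -3, 0]
    - [0, 0, -6, 0]
    - [0, 0, -9, 0]
    - [0, 0, -11, 0]
    - [0, 0, -13, 0]
    - [0, 0, -13, 0]

```text
clock: 15.6
eef_pos: [0.5261, -0.0961, 0.0293]
orientation: [-3.062, 0.703, 0.0]
ft_force: [0.5, -0.9, -1.5]
width: 0.0214
```

Request:
play_rows:
  motion:
    - [0, 0, -1, 0]
    - [0, 0, -2, 0]
    - [0, 0, -3, 0]
    - [0, 0, -3, 0]

```text
clock: 15.93
eef_pos: [0.5262, -0.0961, 0.0266]
orientation: [3.062, -0.703, 0.0]
ft_force: [-0.1, -1.2, -1.7]
width: 0.0215
```

Request:
play_rows:
  motion:
    - [0, 0, -0.5, 0]
    - [0, 0, -1, 0]
    - [0, 0, -1, 0]

```text
clock: 16.18
eef_pos: [0.5262, -0.0961, 0.0259]
orientation: [3.062, -0.702, 0.0]
ft_force: [-0.9, -2.2, 1.8]
width: 0.0215
```

Request:
play_rows:
  motion:
    - [0, 0, 0, 0]
    - [0, 0, 0, 0]
    - [0, 0, 0, 0]
    - [0, 0, 0, 0]
    - [0, 0, 0, 0]
    - [0, 0, 10, 0]
    - [0, 0, 40, 0]
    - [-10, -20, 70, 0]
    - [-25, -52, 80, 0]
    - [-45, -93, 80, 0]
    - [-45, -93, 80, 0]
    - [-45, -93, 80, 0]
  jaw: 0.1

```text
clock: 17.18
eef_pos: [0.4795, -0.1932, 0.1063]
orientation: [3.057, -0.713, -0.0]
ft_force: [0.6, -0.4, 0.3]
width: 0.0411
```

```bash
python3 - <<'E'
from fit import *
from m import *
p=look('w15.png'); print(get_state()['qpos'].round(3))
C=cloud(p); m=(C[...,2]>.08)&(C[...,2]<.095)&(np.hypot(C[...,0]-.526,C[...,1]+.096)<.03)
print(m.sum(),C[m].mean(0),C[m].min(0),C[m].max(0))
E
```

```text
17.1833 [ 0.4795 -0.1932  0.1063] [ 3.057 -0.713 -0.   ] [ 0.64 -0.36  0.27] 0.041094576623715504
[ 0.954  0.448 -0.772  1.95   0.397  0.899 -0.477]
1425 [ 0.52577697 -0.09651364  0.08638801] [ 0.51512964 -0.10699174  0.08005824] [ 0.53655187 -0.08548052  0.08867769]
```

View pics/w15.png

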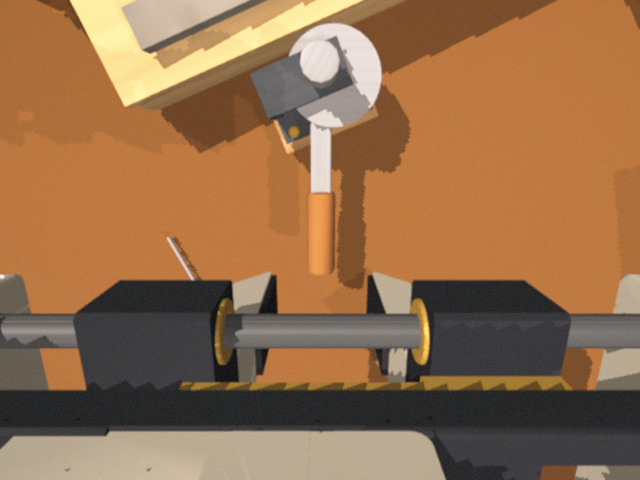

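Request:
play_rows:
  motion:
    - [-1.5, -1, -30, 0]
    - [-1.5, -1, -65, 0]
    - [-1.5, -1, -95, 0]
    - [-1.5, -1, -112, 0]
    - [-1.5, -1, -119, 0]
    - [-1.5, -1, -119, 0]
    - [-1.5, -1, -119, 0]
    - [-1.5, -1, -119, 0]
  jaw: 0.3

```text
clock: 17.9
eef_pos: [0.4813, -0.1897, -0.0119]
orientation: [3.062, -0.701, 0.004]
ft_force: [0.6, 0.4, -0.6]
width: 0.0323
```

```bash
python3 - <<'E'
from m import *
p=look('w16.png')
# arc plan
P=np.array([.5261,-.0961]);s=get_state();T=s['eef_pos'][:2]; v=T-P; print('r',np.hypot(*v),np.degrees(np.arctan2(v[1],v[0])))
v=np.array([-46.9,-94.])
th=0
for i in range(0,23):
    a=np.radians(5*i);c,sn=np.cos(a),np.sin(a);q=np.array([c*v[0]-sn*v[1],sn*v[0]+c*v[1]])-v
    print(5*i,[round(q[0],1),round(q[1],1),0,round(a,3)])
E
```

```text
17.9 [ 0.4813 -0.1897 -0.0119] [ 3.062 -0.701  0.004] [ 0.57  0.41 -0.58] 0.0323041481685994
r 0.10407432458829373 -115.5267454659308
0 [np.float64(0.0), np.float64(0.0), 0, np.float64(0.0)]
5 [np.float64(8.4), np.float64(-3.7), 0, np.float64(0.087)]
10 [np.float64(17.0), np.float64(-6.7), 0, np.float64(0.175)]
15 [np.float64(25.9), np.float64(-8.9), 0, np.float64(0.262)]
20 [np.float64(35.0), np.float64(-10.4), 0, np.float64(0.349)]
25 [np.float64(44.1), np.float64(-11.0), 0, np.float64(0.436)]
30 [np.float64(53.3), np.float64(-10.9), 0, np.float64(0.524)]
35 [np.float64(62.4), np.float64(-9.9), 0, np.float64(0.611)]
40 [np.float64(71.4), np.float64(-8.2), 0, np.float64(0.698)]
45 [np.float64(80.2), np.float64(-5.6), 0, np.float64(0.785)]
50 [np.float64(88.8), np.float64(-2.3), 0, np.float64(0.873)]
55 [np.float64(97.0), np.float64(1.7), 0, np.float64(0.96)]
60 [np.float64(104.9), np.float64(6.4), 0, np.float64(1.047)]
65 [np.float64(112.3), np.float64(11.8), 0, np.float64(1.134)]
70 [np.float64(119.2), np.float64(17.8), 0, np.float64(1.222)]
75 [np.float64(125.6), np.float64(24.4), 0, np.float64(1.309)]
80 [np.float64(131.3), np.float64(31.5), 0, np.float64(1.396)]
85 [np.float64(136.5), np.float64(39.1), 0, np.float64(1.484)]
90 [np.float64(140.9), np.float64(47.1), 0, np.float64(1.571)]
95 [np.float64(144.6), np.float64(55.5), 0, np.float64(1.658)]
100 [np.float64(147.6), np.float64(64.1), 0, np.float64(1.745)]
105 [np.float64(149.8), np.float64(73.0), 0, np.float64(1.833)]
110 [np.float64(151.3), np.float64(82.1), 0, np.float64(1.92)]
```

View pics/w16.png

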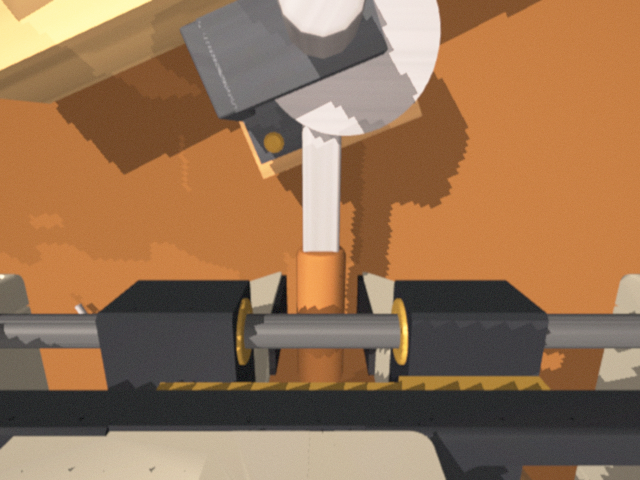

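Request:
play_rows:
  motion:
    - [4.2, -1.9, 0, 0.044]
    - [8.4, -3.7, 0, 0.087]
    - [12.7, -5.3, 0, 0.131]
    - [17, -6.7, 0, 0.175]
    - [21.4, -7.9, 0, 0.218]
    - [25.9, -8.9, 0, 0.262]
    - [25.9, -8.9, 0, 0.262]

```text
clock: 18.53
eef_pos: [0.5074, -0.1997, -0.0118]
orientation: [3.127, -0.295, 0.005]
ft_force: [-0.0, -0.5, 0.7]
width: 0.032
```

```bash
cat > st.py <<'E'
from h import *
def st(P=np.array([.5261,-.0961])):
    s=get_state(); v=s['eef_pos'][:2]-P; th=np.arctan2(v[1],v[0]); t=np.array([-np.sin(th),np.cos(th)]); f=s['ft_force'][:2]
    print(s['clock'].round(2),'r',np.hypot(*v).round(4),'th',np.degrees(th).round(2),'jaw',(np.degrees(2*np.arctan2(s['orientation'][1],s['orientation'][0]))%180).round(1),'F tan',(f@t).round(2),'rad',(f@v/np.hypot(*v)).round(2),'tz',s['wrist_torque'].round(2))
if __name__=='__main__': st()
E
python3 st.py; python3 - <<'E'
from m import *
look('w17.png')
E
```

```text
18.5333 [ 0.5074 -0.1997 -0.0118] [ 3.127 -0.295  0.005] [-0.02 -0.51  0.67] 0.03197997062428318Traceback (most recent call last):
  File "st.py", line 5, in <module>
    if __name__=='__main__': st()
                             ~~^^
  File "st.py", line 4, in st
    print(s['clock'].round(2),'r',np.hypot(*v).round(4),'th',np.degrees(th).round(2),'jaw',(np.degrees(2*np.arctan2(s['orientation'][1],s['orientation'][0]))%180).round(1),'F tan',(f@t).round(2),'rad',(f@v/np.hypot(*v)).round(2),'tz',s['wrist_torque'].round(2))
          ^^^^^^^^^^^^^^^^
AttributeError: 'float' object has no attribute 'round'
```

View pics/w17.png

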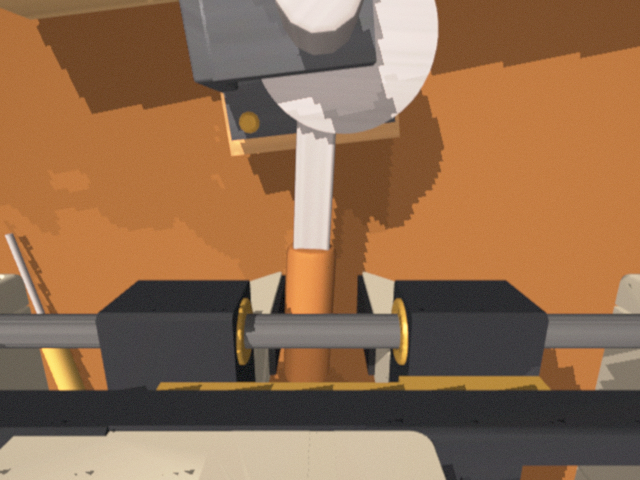

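```bash
sed -i "s/s\['clock'\].round(2)/round(s['clock'],2)/" st.py; cat > arc.py <<'E'
import numpy as np,sys
a0,a1,st=map(float,sys.argv[1:4]); v=np.array([-46.9,-94.])
R=lambda d:np.array([[np.cos(np.radians(d)),-np.sin(np.radians(d))],[np.sin(np.radians(d)),np.cos(np.radians(d))]])
o=[]
for a in np.arange(a0+st,a1+1e-6,st):
    q=R(a)@v-R(a0)@v; o.append([round(float(q[0]),1),round(float(q[1]),1),0,round(float(np.radians(a-a0)),3)])
print(o)
E
python3 st.py; python3 arc.py 15 35 2.5
```

```text
18.58 r 0.1051 th -100.59 jaw 169.1 F tan -0.51 rad 0.24 tz [-0.01 -0.08  0.03]
[[4.5, -0.8, 0, 0.044], [9.1, -1.4, 0, 0.087], [13.6, -1.9, 0, 0.131], [18.2, -2.1, 0, 0.175], [22.8, -2.1, 0, 0.218], [27.4, -1.9, 0, 0.262], [31.9, -1.5, 0, 0.305], [36.5, -1.0, 0, 0.349]]
```

Request:
play_rows:
  motion:
    - [4.5, -0.8, 0, 0.044]
    - [9.1, -1.4, 0, 0.087]
    - [13.6, -1.9, 0, 0.131]
    - [13.6, -1.9, 0, 0.131]

```text
clock: 18.92
eef_pos: [0.5202, -0.2011, -0.0125]
orientation: [3.14, -0.091, 0.003]
ft_force: [-0.8, 0.9, 0.5]
width: 0.0319
```

```bash
python3 st.py; python3 arc.py 22.5 42.5 2.5
```

```text
18.92 r 0.1052 th -93.24 jaw 176.7 F tan -0.84 rad -0.81 tz [-0.04 -0.12  0.02]
[[4.6, -0.2, 0, 0.044], [9.2, -0.2, 0, 0.087], [13.7, -0.1, 0, 0.131], [18.3, 0.3, 0, 0.175], [22.9, 0.9, 0, 0.218], [27.4, 1.7, 0, 0.262], [31.9, 2.6, 0, 0.305], [36.3, 3.8, 0, 0.349]]
```

Request:
play_rows:
  motion:
    - [4.6, -0.2, 0, 0.044]
    - [9.2, -0.2, 0, 0.087]
    - [13.7, -0.1, 0, 0.131]
    - [13.7, -0.1, 0, 0.131]

```text
clock: 19.25
eef_pos: [0.5335, -0.2009, -0.0128]
orientation: [3.139, 0.114, 0.002]
ft_force: [-0.5, 0.5, 0.3]
width: 0.0322
```

```bash
python3 st.py; python3 arc.py 30 37.5 2.5
```

```text
19.25 r 0.1051 th -85.96 jaw 4.1 F tan -0.44 rad -0.49 tz [-0.02 -0.12  0.04]
[[4.6, 0.4, 0, 0.044], [9.1, 1.0, 0, 0.087], [13.6, 1.7, 0, 0.131]]
```

Request:
play_rows:
  motion:
    - [4.6, 0.4, 0, 0.044]
    - [9.1, 1.0, 0, 0.087]
    - [13.6, 1.7, 0, 0.131]
    - [13.6, 1.7, 0, 0.131]

```text
clock: 19.58
eef_pos: [0.5467, -0.1992, -0.013]
orientation: [3.125, 0.318, 0.001]
ft_force: [0.3, 0.5, 0.6]
width: 0.0319
```

```bash
python3 st.py; python3 arc.py 37.5 45 2.5; python3 - <<'E'
from m import *
look('w18.png')
E
```

```text
19.58 r 0.1052 th -78.69 jaw 11.6 F tan 0.37 rad -0.46 tz [-0.05 -0.09 -0.01]
[[4.5, 1.0, 0, 0.044], [8.9, 2.1, 0, 0.087], [13.3, 3.5, 0, 0.131]]
19.5833 [ 0.5467 -0.1992 -0.013 ] [3.125e+00 3.180e-01 1.000e-03] [0.27 0.53 0.64] 0.03193755619274634
```

View pics/w18.png

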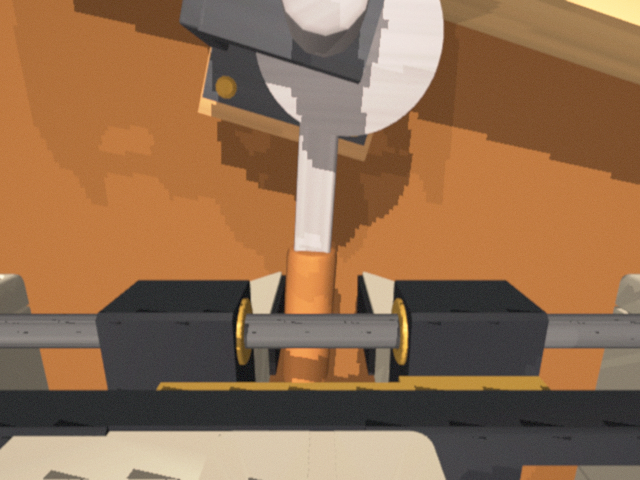

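Request:
play_rows:
  motion:
    - [4.5, 1.0, 0, 0.044]
    - [8.9, 2.1, 0, 0.087]
    - [13.3, 3.5, 0, 0.131]
    - [13.3, 3.5, 0, 0.131]

```text
clock: 19.97
eef_pos: [0.5596, -0.1957, -0.0132]
orientation: [3.098, 0.522, -0.0]
ft_force: [-0.6, -0.9, 0.8]
width: 0.0323
```

```bash
python3 st.py; python3 arc.py 45 52.5 2.5
```

```text
19.97 r 0.1051 th -71.4 jaw 19.1 F tan -0.85 rad 0.7 tz [-0.13 -0.04 -0.02]
[[4.3, 1.5, 0, 0.044], [8.6, 3.3, 0, 0.087], [12.7, 5.2, 0, 0.131]]
```

Request:
play_rows:
  motion:
    - [4.3, 1.5, 0, 0.044]
    - [8.6, 3.3, 0, 0.087]
    - [8.6, 3.3, 0, 0.087]

```text
clock: 20.22
eef_pos: [0.5677, -0.1926, -0.0134]
orientation: [3.072, 0.655, -0.002]
ft_force: [-0.9, -0.9, 0.3]
width: 0.0319
```

```bash
python3 st.py; python3 arc.py 50 55 2.5
```

```text
20.22 r 0.1051 th -66.68 jaw 24.1 F tan -1.19 rad 0.44 tz [-0.22  0.17 -0.03]
[[4.2, 1.9, 0, 0.044], [8.2, 4.0, 0, 0.087]]
```

Request:
play_rows:
  motion:
    - [4.2, 1.9, 0, 0.044]
    - [4.2, 1.9, 0, 0.044]

```text
clock: 20.38
eef_pos: [0.5714, -0.191, -0.0135]
orientation: [3.057, 0.722, -0.003]
ft_force: [-3.7, -2.4, 1.1]
width: 0.0325
```

```bash
python3 st.py; python3 arc.py 52.5 57.5 1.25
```

```text
20.38 r 0.1051 th -64.48 jaw 26.6 F tan -4.34 rad 0.53 tz [-0.28  0.49  0.01]
[[2.0, 1.0, 0, 0.022], [4.1, 2.1, 0, 0.044], [6.1, 3.2, 0, 0.065], [8.1, 4.4, 0, 0.087]]
```

Request:
play_rows:
  motion:
    - [0, 0, 0, 0]

```text
clock: 20.47
eef_pos: [0.5714, -0.191, -0.0135]
orientation: [3.058, 0.72, -0.002]
ft_force: [-2.3, -0.9, 1.2]
width: 0.0322
```

```bash
python3 st.py
```

```text
20.47 r 0.1052 th -64.46 jaw 26.5 F tan -2.44 rad -0.18 tz [-0.25  0.57 -0.01]
```

Request:
play_rows:
  motion:
    - [0, 0, 0, 0]

```text
clock: 20.55
eef_pos: [0.5715, -0.191, -0.0135]
orientation: [3.058, 0.721, -0.002]
ft_force: [-4.1, -0.6, 1.7]
width: 0.0323
```

```bash
python3 st.py
```

```text
20.55 r 0.1052 th -64.44 jaw 26.5 F tan -3.93 rad -1.19 tz [-0.27  0.69  0.  ]
```

Request:
play_rows:
  motion:
    - [0, 0, 0, 0]

```text
clock: 20.63
eef_pos: [0.5716, -0.1909, -0.0135]
orientation: [3.057, 0.722, -0.002]
ft_force: [-4.6, -1.5, 0.7]
width: 0.0321
```

```bash
python3 st.py
```

```text
20.63 r 0.1052 th -64.38 jaw 26.6 F tan -4.77 rad -0.65 tz [-0.31  0.66 -0.01]
```

Request:
play_rows:
  motion:
    - [0, 0, 0, 0]
    - [0, 0, 0, 0]

```text
clock: 20.8
eef_pos: [0.5719, -0.1908, -0.0134]
orientation: [3.057, 0.724, -0.002]
ft_force: [-3.6, -2.0, 1.1]
width: 0.032
```

```bash
python3 st.py
```

```text
20.8 r 0.1052 th -64.2 jaw 26.6 F tan -4.11 rad 0.23 tz [-0.34  0.76 -0.06]
```

Request:
play_rows:
  motion:
    - [0, 0, 0, 0]
    - [0, 0, 0, 0]

```text
clock: 20.97
eef_pos: [0.5722, -0.1907, -0.0134]
orientation: [-3.057, -0.725, 0.001]
ft_force: [-4.4, -2.0, 1.3]
width: 0.0323
```

```bash
python3 st.py; python3 - <<'E'
from m import *
look('w19.png')
E
```

```text
20.97 r 0.1053 th -64.03 jaw 26.7 F tan -4.88 rad -0.13 tz [-0.34  0.77 -0.05]
20.9667 [ 0.5722 -0.1907 -0.0134] [-3.057e+00 -7.250e-01  1.000e-03] [-4.45 -2.02  1.32] 0.03225865027742282
```

View pics/w19.png

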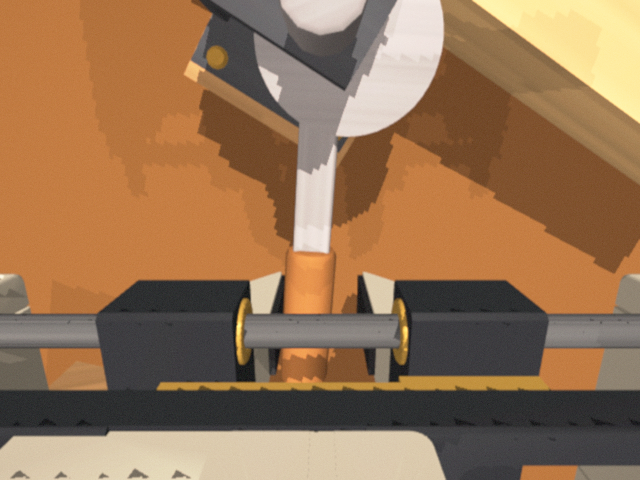

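Request:
play_rows:
  motion:
    - [-1, -0.5, 0, 0]
    - [-2.5, -1.2, 0, 0]
    - [-4.5, -2.2, 0, 0]
    - [-6.5, -3.1, 0, 0]
    - [-6.5, -3.1, 0, 0]

```text
clock: 21.43
eef_pos: [0.5668, -0.1935, -0.0129]
orientation: [3.057, 0.726, 0.003]
ft_force: [0.6, 0.5, 0.3]
width: 0.0324
```

```bash
python3 st.py; python3 - <<'E'
from m import *
look('w20.png')
E
```

```text
21.43 r 0.1055 th -67.32 jaw 26.7 F tan 0.68 rad -0.2 tz [-0.   -0.12 -0.01]
21.4333 [ 0.5668 -0.1935 -0.0129] [3.057e+00 7.260e-01 3.000e-03] [0.55 0.45 0.35] 0.0323850537316385
```

View pics/w20.png

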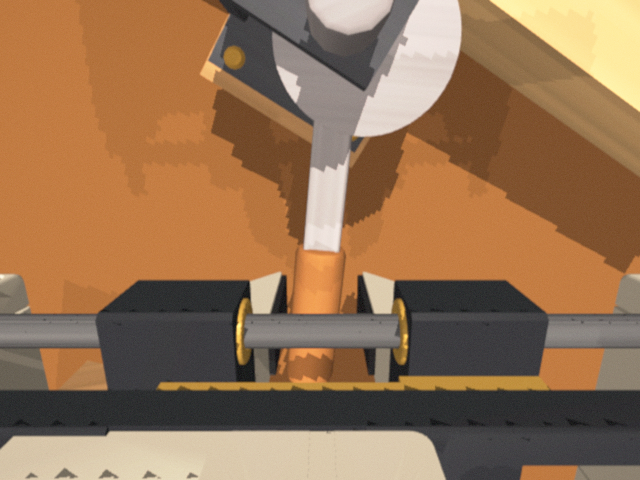

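Request:
play_rows:
  motion:
    - [0, 0, 0, 0]
    - [0, 0, 0, 0]
    - [0, 0, 10, 0]
    - [0, 0, 35, 0]
    - [0, 0, 70, 0]
    - [0, -20, 105, 0]
    - [0, -55, 135, 0]
    - [0, -95, 140, 0]
    - [0, -95, 140, 0]
  jaw: 0.1

```text
clock: 22.23
eef_pos: [0.5669, -0.2998, 0.1304]
orientation: [3.052, 0.708, 0.004]
ft_force: [-0.9, -2.1, -1.6]
width: 0.0414
```

```bash
python3 - <<'E'
from m import *
p=look('w21.png')
C=cloud(p); m=(C[...,2]>.08)&(C[...,2]<.095)&(np.hypot(C[...,0]-.526,C[...,1]+.096)<.03)
print(m.sum(),C[m].mean(0) if m.any() else 0)
p=snapshot('top'); save(p,'t3.png')
a=cv2.imread('pics/t3.png')
cv2.imwrite('pics/c20.png',cv2.resize(a[170:340,215:425],None,fx=3.5,fy=3.5,interpolation=cv2.INTER_CUBIC))
b=cv2.imread('pics/top1.png')
cv2.imwrite('pics/c21.png',np.hstack([cv2.resize(x[180:320,225:350],None,fx=3,fy=4,interpolation=cv2.INTER_CUBIC) for x in (b,a)]))
E
```

```text
22.2333 [ 0.5669 -0.2998  0.1304] [3.052 0.708 0.004] [-0.89 -2.11 -1.58] 0.0413692497592264
0 0
```

View pics/c20.png

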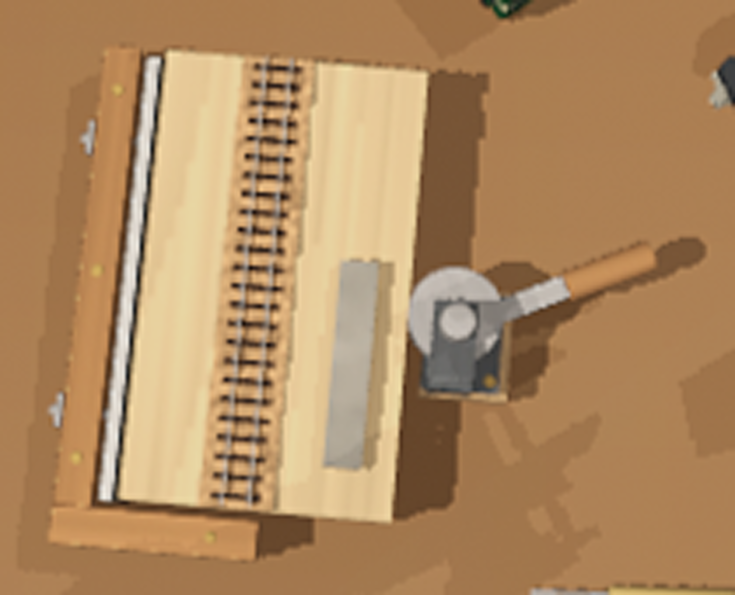

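View pics/c21.png

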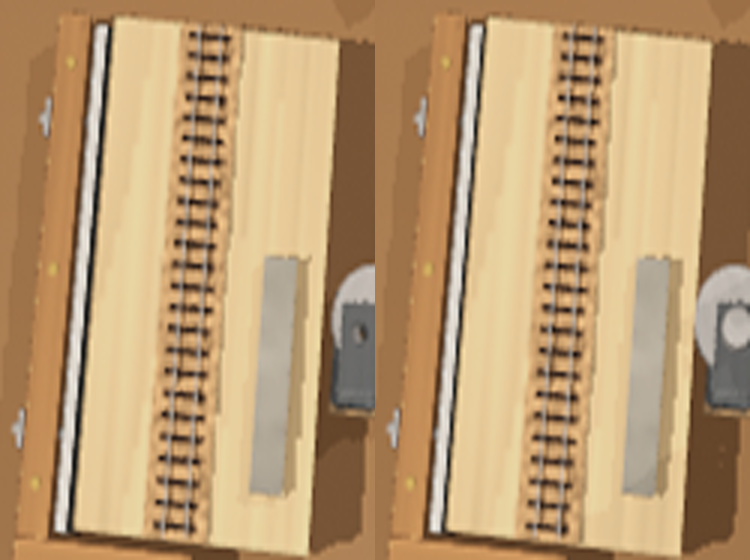

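View pics/w21.png

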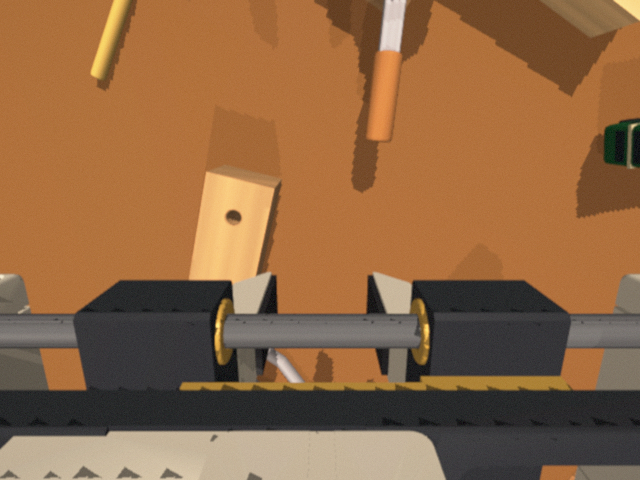

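```bash
python3 - <<'E'
from h import *
p=snapshot('top');C=cloud(p)
m=(C[...,2]>.075)&(C[...,2]<.1)&(np.hypot(C[...,0]-.526,C[...,1]+.097)<.02)
print('pin top',m.sum(),np.median(C[m],0)); 
m=(C[...,2]>.06)&(C[...,2]<.08)&(np.hypot(C[...,0]-.5186,C[...,1]+.39)<.02); print('short',m.sum(),C[m].mean(0))
for i in range(1): print(finish_job())
print(get_state()['clock'])
E
```

```text
pin top 83 [ 0.52480597 -0.09874621  0.08498414]
short 0 [nan nan nan]
the job is handed in; nothing more can be done
None
the job is handed in; nothing more can be done<stdin>:5: RuntimeWarning: Mean of empty slice.
  ret = um.true_divide(
```

The job is handed in at about 22 s of the 72 s. I lined the lever's eye up with the holes, put the long pin fully home, and swung the handle about 50° anticlockwise until the cam bit. I then released it and moved the arm clear.

- **Tool height:** the reported tool height was wrong. The fingertips really sit about 37 mm higher than it says, seen in two cameras and by the first grasp closing on air. I corrected for that from then on.
- **Pin:** it went through both ears and the eye with no more than about 2 N felt on the way. When it seated, the force changed by about 3 N. The top of its head then measured 85 to 86 mm above the table; home is 86 mm.
- **Cam:** the push on the grip stiffened to about 4 to 5 N, which by your figures is a bite of some 20 to 26 N. I held it there for over half a second. The handle did not spring back when I let go.
- **Board:** in the top picture the disc touches the board's edge, and the board sits about 1.5 mm nearer the stop than at the start. The bite and stop forces themselves were never measured directly, only inferred from the push on the grip.
- **Checks that failed:** the last depth check on the short pin found no points, most likely because the arm was in the top camera's view. I did not re-measure the short pin or the bystanders afterwards. I never touched them, and no unexpected contact showed in the forces I read.

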